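Record the labels of the paste cartridges

ROBOT

A 7-joint arm with a two-finger parallel gripper is mounted at the origin on the work surface. World frame = base frame: x ahead of the robot, y to its left, z up, the work surface at z = 0. Lengths are in mm, angles in rad, forces in N, time in s.
With the tool pointing down it reaches from about 350 to 775 mm from the base axis. Payload 3.1 kg.
Tool frame: the origin (TCP) lies midway between the tips of the shut fingers; the grasp point (between the pads) lies robot.grip_point_offset behind it (robot.grip_point_offset is the distance from the TCP to the grasp point, in mm); z points along the fingers, y is the line along which they close (so a half turn about z gives the same grasp; the last joint's range is limited). The gripper opens to 85 mm and grips with 20 to 120 N. Pads are 22 mm wide; open, the fingers measure 114 mm over their backs; the gripper's body (76 mm by 85 mm) begins 54 mm behind the grasp point. The pads swing forward as they close: fully open they stand 13 mm farther back than shut.
Start: joints at [1.261, 0.311, 0.014, 1.512, -0.004, 1.319, -0.027], TCP at [145.568, -530.403, 231.304] pointing down, gripper open.
Joint ranges: [-2.7, 2.7], [-0.3, 1.91], [-1.27, 1.3], [0.12, 2.57], [-1.44, 4.58], [0.2, 2.03], [-3.05, 3.05]. Speed limits (rad/s): [2.79, 2.79, 3.14, 3.14, 3.14, 3.14, 3.14].

INTERFACE

Orientations are given as a unit quaternion [w, x, y, z].
In Python, from cell import robot gives the robot as it stands. The module is installed in compiled form; this text tells all that it offers.
- The arm moves only by the tool play_rows, never from a script. Its argument "targets" is one flat list of numbers, 6 for each row, row after row: the shift along the world's x, y, z in units of 0.25 m (1.0 is 0.25 m), then the turn, a rotation vector about the world's x, y, z in units of 60 degrees (1.0 is 60 degrees). A call has 1 to 8 rows; each row is the pose to reach, as a shift and turn from the pose commanded when the call began; what a row does not reach only later rows make up. A row lasts 1/10 s, in which the tool goes at most 50 mm and 8.59 degrees, less where a joint would pass 70% of its speed; a pose out of reach is approached as far as the arm can. A call with a number of a shift or a turn outside -1 to 1 is refused whole. A call with a gripper value outside its range is refused whole. "claw" is the gripper's target within -1 to 1 (fully open at 1, half-way at 0, shut at -1), set as the call begins (left out, the last holds). The fingers move at their own pace and stop on an object; "newtons" is the grip in N (left out, the last holds). Time passes only in rows, so rows that repeat a pose let the fingers close. It gives the time, the measured TCP pose, the force, the opening and the grip force at its end, in the units of the state.
- robot.get_state(): the state, without advancing time (a new reading comes with each control period).
- robot.get_image(name): name is "side" or "top"; returns a dict with "color" (420x560x3 uint8, red, green, blue), "depth" (420x560 float32, mm along the optical axis (not along the pixel's ray), 0 where there is no reading), "camera_matrix" (3x3 intrinsics, pixels), "D" ([k1, k2, p1, p2, k3] as OpenCV has them; the pictures are not rectified), "eye" and "rotation" of the camera in the world. Camera axes: x right, y down, z forward; pixel columns grow to the right and rows downward; lengths in mm; the calibration is good to about 2 mm. A picture is of the moment at which its call begins.
- robot.hand_in(): hands the job in; it is judged then, once.
The state is a dict: "time_s": time; "joint_pos": joint angles; "joint_velocities": joint speeds; "joint_torque": joint torques, N m; "tool_pos": TCP position; "eef_rot": TCP orientation; "force": force on the tool from outside, world axes, zero at the start; "ft_torque": the same for the moment, N m; "grip_width": opening from 0.0 (shut) to 1.0 (fully open); "finger_force": force on a finger pad.
Only numpy, scipy, OpenCV 4.12 (cv2) and the standard library are available. Lean on these libraries where they do the work, as an engineer would, in place of code of your own. Each camera call takes 0.05 s, during which the arm holds its last target. There are 200 camera calls.

TASK

First roll the paste cartridges on the mat until every one of them lies there with its white label on top. Then lay each in a bay of its own on the rack, down in the bay's two saddles with its label still on top, and when all are in, press the label camera's plunger right down to its stop and let it spring back up. The cartridges stay in the rack; do not knock over the solvent bottle.

Things in the scene. Friction and masses are not known exactly. Their poses are not given: they have to be found in the camera images.
- cart1: amber paste cartridge lying on its side: barrel 32 mm across, 96 mm long, 90 g, black nozzle 12 mm long at one end. A white paper label covers 84 degrees of its round side; a thin black seam line runs opposite the label's middle. Origin on the barrel's axis at mid-length; x along the axis to the nozzle, z out through the label's middle (z up = label on top). Three or four are present; an absent one has no pose.
- cart2: same as cart1. On the mat (3 mm thick, top 3 mm above the table) a cartridge's axis is 19 mm above the table; it rolls 0.28 mm per degree of turn and stops when no longer driven. May be absent
- cart3: same as cart1. On the mat (3 mm thick, top 3 mm above the table) a cartridge's axis is 19 mm above the table; it rolls 0.28 mm per degree of turn and stops when no longer driven. May be absent
- cart4: same as cart1. On the mat (3 mm thick, top 3 mm above the table) a cartridge's axis is 19 mm above the table; it rolls 0.28 mm per degree of turn and stops when no longer driven. May be absent
- frame: fixed flat aluminium frame lying on the mat round the cartridges, so that they cannot roll away: inside 305 mm along x, 385 mm along y, bars 8 mm wide and 10 mm high. Inside it is the bare mat. Origin under its centre
- rack: fixed low rack: white base plate 280 x 180 x 6 mm on the mat with four bays, two by two (140 mm apart along x, 80 mm along y). Origin under the plate's centre, z up. A bay is two grey V saddles 10 mm thick, 34 mm either side of its middle (the 58 mm between them are free for fingers), and low end stops 60 mm either side. The camera post, 360 mm tall, stands at x = 100, y = 360 mm.
- bay1 (a point): middle of a bay of the rack: the point where a seated cartridge's origin lies (either way round), 30 mm above the underside of the rack's plate. The cartridge settles in the two V saddles, which rise to about its axis and open to 38 mm. x along the cartridge, z up
- bay2 (a point): middle of a bay of the rack: the point where a seated cartridge's origin lies (either way round), 30 mm above the underside of the rack's plate. The cartridge settles in the two V saddles, which rise to about its axis and open to 38 mm. x along the cartridge, z up
- bay3 (a point): middle of a bay of the rack: the point where a seated cartridge's origin lies (either way round), 30 mm above the underside of the rack's plate. The cartridge settles in the two V saddles, which rise to about its axis and open to 38 mm. x along the cartridge, z up
- bay4 (a point): middle of a bay of the rack: the point where a seated cartridge's origin lies (either way round), 30 mm above the underside of the rack's plate. The cartridge settles in the two V saddles, which rise to about its axis and open to 38 mm. x along the cartridge, z up
- plunger (a joint): spring plunger on the camera's plunger box: 0 = up, 0.012 m = pressed down to its stop; it takes about 3 N to start, 7 N at the stop, and springs back when let go
- plunger_top (a point): centre of the top face of the plunger's round steel head (32 mm in diameter), which moves with it; 63 mm above the table when up. It stands on a fixed grey box 70 x 60 x 28 mm.
- solvent: white solvent bottle, 52 mm in diameter, 125 mm tall, standing loose on the mat beyond the work area; origin under its foot

How it is judged (in metres and radians):
On the way, in this order (a step that is already met when the one before it is completed fails the run):
1. all the cartridges lie on the mat, off the rack, with their labels on top (within 20 degrees), at rest (angle between each of cart1, cart2, cart3, cart4's own z axis and vertical below 0.35 rad and height (world z) of each of cart1, cart2, cart3, cart4 below 0.023 m and linear speed of each of cart1, cart2, cart3, cart4 below 0.02 m/s), for 0.3 s.
2. all the cartridges lie in bays of the rack, labels on top (((horizontal distance between cart1 and bay1 below 0.02 m and y of cart1 in the frame of bay1 between -0.006 and 0.006 m and z of cart1 in the frame of bay1 below 0.005 m and angle between the x axis of cart1 and the x axis of bay1, either way round below 0.12 rad) or (horizontal distance between cart1 and bay2 below 0.02 m and y of cart1 in the frame of bay2 between -0.006 and 0.006 m and z of cart1 in the frame of bay2 below 0.005 m and angle between the x axis of cart1 and the x axis of bay2, either way round below 0.12 rad) or (horizontal distance between cart1 and bay3 below 0.02 m and y of cart1 in the frame of bay3 between -0.006 and 0.006 m and z of cart1 in the frame of bay3 below 0.005 m and angle between the x axis of cart1 and the x axis of bay3, either way round below 0.12 rad) or (horizontal distance between cart1 and bay4 below 0.02 m and y of cart1 in the frame of bay4 between -0.006 and 0.006 m and z of cart1 in the frame of bay4 below 0.005 m and angle between the x axis of cart1 and the x axis of bay4, either way round below 0.12 rad)) and angle between each of cart1, cart2, cart3, cart4's own z axis and vertical below 0.35 rad and ((horizontal distance between cart2 and bay1 below 0.02 m and y of cart2 in the frame of bay1 between -0.006 and 0.006 m and z of cart2 in the frame of bay1 below 0.005 m and angle between the x axis of cart2 and the x axis of bay1, either way round below 0.12 rad) or (horizontal distance between cart2 and bay2 below 0.02 m and y of cart2 in the frame of bay2 between -0.006 and 0.006 m and z of cart2 in the frame of bay2 below 0.005 m and angle between the x axis of cart2 and the x axis of bay2, either way round below 0.12 rad) or (horizontal distance between cart2 and bay3 below 0.02 m and y of cart2 in the frame of bay3 between -0.006 and 0.006 m and z of cart2 in the frame of bay3 below 0.005 m and angle between the x axis of cart2 and the x axis of bay3, either way round below 0.12 rad) or (horizontal distance between cart2 and bay4 below 0.02 m and y of cart2 in the frame of bay4 between -0.006 and 0.006 m and z of cart2 in the frame of bay4 below 0.005 m and angle between the x axis of cart2 and the x axis of bay4, either way round below 0.12 rad)) and ((horizontal distance between cart3 and bay1 below 0.02 m and y of cart3 in the frame of bay1 between -0.006 and 0.006 m and z of cart3 in the frame of bay1 below 0.005 m and angle between the x axis of cart3 and the x axis of bay1, either way round below 0.12 rad) or (horizontal distance between cart3 and bay2 below 0.02 m and y of cart3 in the frame of bay2 between -0.006 and 0.006 m and z of cart3 in the frame of bay2 below 0.005 m and angle between the x axis of cart3 and the x axis of bay2, either way round below 0.12 rad) or (horizontal distance between cart3 and bay3 below 0.02 m and y of cart3 in the frame of bay3 between -0.006 and 0.006 m and z of cart3 in the frame of bay3 below 0.005 m and angle between the x axis of cart3 and the x axis of bay3, either way round below 0.12 rad) or (horizontal distance between cart3 and bay4 below 0.02 m and y of cart3 in the frame of bay4 between -0.006 and 0.006 m and z of cart3 in the frame of bay4 below 0.005 m and angle between the x axis of cart3 and the x axis of bay4, either way round below 0.12 rad)) and ((horizontal distance between cart4 and bay1 below 0.02 m and y of cart4 in the frame of bay1 between -0.006 and 0.006 m and z of cart4 in the frame of bay1 below 0.005 m and angle between the x axis of cart4 and the x axis of bay1, either way round below 0.12 rad) or (horizontal distance between cart4 and bay2 below 0.02 m and y of cart4 in the frame of bay2 between -0.006 and 0.006 m and z of cart4 in the frame of bay2 below 0.005 m and angle between the x axis of cart4 and the x axis of bay2, either way round below 0.12 rad) or (horizontal distance between cart4 and bay3 below 0.02 m and y of cart4 in the frame of bay3 between -0.006 and 0.006 m and z of cart4 in the frame of bay3 below 0.005 m and angle between the x axis of cart4 and the x axis of bay3, either way round below 0.12 rad) or (horizontal distance between cart4 and bay4 below 0.02 m and y of cart4 in the frame of bay4 between -0.006 and 0.006 m and z of cart4 in the frame of bay4 below 0.005 m and angle between the x axis of cart4 and the x axis of bay4, either way round below 0.12 rad))), for 0.2 s.
3. with all of them in, the plunger is pressed down to its stop (all of step 2 and value of joint plunger above 0.0105 m), for 0.1 s.
At the end, for the whole second after the job is handed in: every cartridge lies at rest in a bay of its own, settled in its saddles (within 6 mm sideways and 5 mm in height) and within 20 mm of the bay's middle, its label within 20 degrees of straight up, and the plunger is up again (within 2 mm) (all of step 2 and linear speed of each of cart1, cart2, cart3, cart4 below 0.02 m/s and value of joint plunger below 0.002 m); the robot touches nothing.
It fails at once if the solvent bottle is knocked over (angle between solvent's own z axis and vertical above 0.6 rad).
Of cart1, cart2, cart3, cart4 only 3 to 4 are there at a start; the rules pass over those that are not, and their reading is None.
At some moment in a run one of cart1, cart2, cart3, cart4 may be knocked a few centimetres aside while the robot is not near it.
Once in a run the grip may slacken for a moment while it holds something.
It also fails if it takes over 210 s, if anything falls off the work surface, if the arm or the gripper's body presses on something with over 40 N, if the wrist force passes 120 N, or if a joint passes its speed limit or range.

## Working session

There is one attempt and no reset: what is moved stays moved. The work goes in short steps, Python scripts to look and compute and a tool call to move; the robot and the scene stay as the last step left them, time stands still between calls to the robot, and variables do not carry over. Pictures are saved under pics/ and viewed, at most 17 in all, crops included, and the job is handed in when it is done.

Besides the shell and the picture viewer there is one more tool, called after ">>>" by a JSON object that holds its "name" and its "arguments". play_rows: Moves the arm, as the interface text tells. Its arguments: {"type":"object","properties":{"targets":{"type":"array"},"claw":{"type":"number"},"newtons":{"type":"number"}},"required":["targets"]}

```bash
mkdir -p pics
python3 - <<'E'
from cell import robot
import cv2,numpy as np
print(robot.grip_point_offset, robot.get_state())
for n in("top","side"):
    i=robot.get_image(n); cv2.imwrite(f"pics/{n}0.png",i["color"][:,:,::-1]); np.savez(f"{n}0.npz",**i)
    print(n,i["camera_matrix"],i["D"],i["eye"],i["rotation"])
E
```

```text
18.700000000000003 {'time_s': 0.0, 'joint_pos': array([ 1.26132868,  0.3117069 ,  0.01400119,  1.5130664 , -0.00439833,
        1.31919037, -0.02718573]), 'joint_velocities': array([ 2.35874691e-04,  8.90733679e-04,  1.26755964e-05, -5.29768058e-04,
        2.15518834e-03,  1.60622381e-03,  1.21037970e-03]), 'joint_torque': array([-2.04445614e-04, -3.79913878e+01,  1.45872915e-01, -2.30590618e+01,
        1.22345463e-02,  1.35538491e-02,  1.44656980e-05]), 'tool_pos': array([ 145.33139757, -529.69404754,  230.22762391]), 'eef_rot': array([-1.15192210e-03,  9.91044743e-01,  1.33525085e-01, -2.05721553e-04]), 'force': array([-0.00432569,  0.08722916, -0.09405466]), 'ft_torque': array([-0.02132854,  0.0448077 , -0.04263928]), 'finger_force': 0.0, 'grip_width': 0.9994779126538459}
top [[393.85088363   0.         275.85500969]
 [  0.         393.85088363 214.34038212]
 [  0.           0.           1.        ]] [-0.09058318  0.          0.          0.          0.        ] [495.01398284  17.93506513 979.52715717] [ 0.04689461 -0.69576863  0.7153164  -0.04504835]
side [[418.05988234   0.         273.3718891 ]
 [  0.         418.05988234 193.88877206]
 [  0.           0.           1.        ]] [-0.0468473  0.         0.         0.         0.       ] [324.55642639 686.44241682 583.70209723] [ 0.09758963 -0.17220072  0.86986136 -0.45184555]
```

View pics/top0.png

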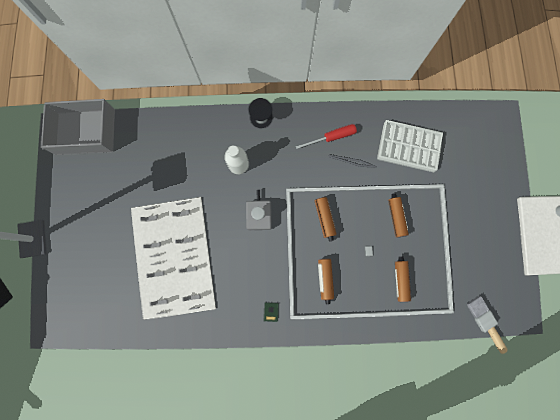

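View pics/side0.png

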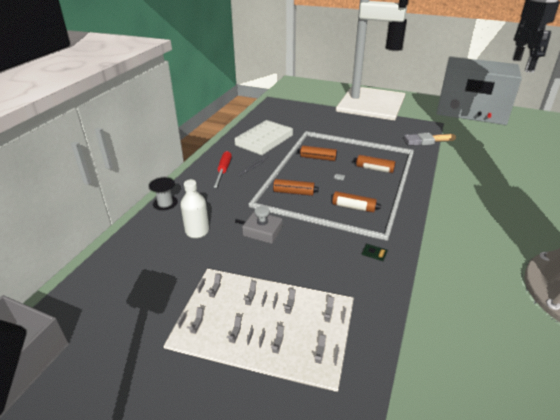

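```bash
cat > h.py <<'E'
import numpy as np, cv2
from cell import robot
from scipy.spatial.transform import Rotation as R
def rot(q): return R.from_quat([q[1],q[2],q[3],q[0]]).as_matrix()
def look(n,save=None,crop=None,k=3):
    i=robot.get_image(n)
    if save:
        c=i["color"][:,:,::-1]
        if crop: a,b,e,d=crop; c=cv2.resize(c[b:d,a:e],None,fx=k,fy=k,interpolation=cv2.INTER_CUBIC)
        cv2.imwrite("pics/"+save,c)
    return i
def plane(i,uv,z):
    p=cv2.undistortPoints(np.float64(uv).reshape(-1,1,2),i["camera_matrix"],i["D"])[:,0]
    d=np.c_[p,np.ones(len(p))]@rot(i["rotation"]).T
    e=np.array(i["eye"]); t=(z-e[2])/d[:,2]
    return (e+t[:,None]*d)[:,:2]
def proj(i,X):
    Rm=rot(i["rotation"]).T
    return cv2.projectPoints(np.float64(X),cv2.Rodrigues(Rm)[0],-Rm@np.array(i["eye"]),i["camera_matrix"],i["D"])[0][:,0]
def rect(i,mask,z):
    ys,xs=np.nonzero(mask); r=cv2.minAreaRect(np.float32(plane(i,np.c_[xs,ys],z)))
    b=cv2.boxPoints(r); e=[b[1]-b[0],b[2]-b[1]]; e=max(e,key=np.linalg.norm)
    a=np.degrees(np.arctan2(e[1],e[0])); a=(a+90)%180-90
    return np.array(r[0]),max(r[1]),min(r[1]),a
def amber(i):
    h=cv2.cvtColor(i["color"],cv2.COLOR_RGB2HSV)
    return ((h[...,0]>4)&(h[...,0]<19)&(h[...,1]>120)&(h[...,2]>50)).astype(np.uint8)
def profile(i,c,a,z=19,step=6):
    """mean brightness-whiteness round the barrel; phi=0 up, + towards the left normal of axis (n=(-sin,cos))"""
    ax=np.array([np.cos(a),np.sin(a),0]); n=np.array([-ax[1],ax[0],0]); up=np.array([0,0,1.])
    out={}
    for f in range(-174,181,step):
        r=np.cos(np.radians(f))*up+np.sin(np.radians(f))*n
        P=np.array([c[0],c[1],z])+16*r+np.outer(np.linspace(-25,25,26),ax)
        v=np.array(i["eye"])-P[13]; 
        if v@r/np.linalg.norm(v)<.15: continue
        uv=np.float32(proj(i,P))
        s=cv2.remap(i["color"],uv[:,:1].copy(),uv[:,1:].copy(),cv2.INTER_LINEAR)[:,0].astype(int)
        out[f]=(int(np.median(s[:,2])),int(np.median(s[:,0])))
    return out
def carts(i,z=19,side=None,pr=True,zone=lambda c:True):
    m=amber(i); h=cv2.cvtColor(i["color"],cv2.COLOR_RGB2HSV)
    white=((h[...,1]<60)&(h[...,2]>150)).astype(np.uint8)
    nn,l,st,ce=cv2.connectedComponentsWithStats(cv2.morphologyEx(m,cv2.MORPH_CLOSE,np.ones((7,7),np.uint8)),connectivity=8)
    L=[]
    for k in range(1,nn):
        if st[k,4]<60: continue
        comp=(l==k).astype(np.uint8)
        c0=plane(i,[ce[k]],z)[0]
        if not zone(c0): continue
        near=cv2.dilate(comp,np.ones((9,5),np.uint8))
        wn,wl=cv2.connectedComponents(white*cv2.dilate(comp,np.ones((3,15),np.uint8)))
        for w in range(1,wn):
            q=(wl==w)
            if 20<q.sum()<800 : comp[q]=1
        c,L1,W1,a=rect(i,comp,z)
        L.append((c,a,L1,W1))
        print("cart",c.round(1),"ang %.1f"%a,"L %.0f W %.0f"%(L1,W1))
        if pr: print("  top  blue:",{f:p[0] for f,p in profile(i,c,np.radians(a),z,8).items()})
        if side is not None and pr: print("  side blue:",{f:p[0] for f,p in profile(side,c,np.radians(a),z,8).items()})
    return L
E
python3 - <<'E'
from h import *
t=dict(np.load("top0.npz")); s=dict(np.load("side0.npz"))
carts(t,side=s)
h=cv2.cvtColor(t["color"],cv2.COLOR_RGB2HSV)
w=((h[...,1]<40)&(h[...,2]>140)).astype(np.uint8); w=cv2.morphologyEx(w,cv2.MORPH_CLOSE,np.ones((9,9),np.uint8))
n,l,st,ce=cv2.connectedComponentsWithStats(w)
for k in range(1,n):
    if st[k,4]>100 and st[k,4]<12000 and st[k,0]>40 and st[k,1]>100: print(st[k],*rect(t,l==k,9))
c=t["color"][180:330,280:460,::-1]; cv2.imwrite("pics/top0c.png",cv2.resize(c,None,fx=4,fy=4,interpolation=cv2.INTER_CUBIC))
E
```

```text
cart [ 611.7 -102.1] ang 11.6 L 97 W 31
  top  blue: {-70: 60, -62: 56, -54: 46, -46: 34, -38: 35, -30: 41, -22: 47, -14: 53, -6: 58, 2: 66, 10: 77, 18: 88, 26: 93, 34: 87, 42: 70, 50: 48, 58: 44, 66: 56, 74: 70, 82: 81}
  side blue: {-22: 70, -14: 65, -6: 59, 2: 51, 10: 46, 18: 46, 26: 51, 34: 60, 42: 69, 50: 75, 58: 72, 66: 64, 74: 56, 82: 49, 90: 45, 98: 41, 106: 40, 114: 41, 122: 45, 130: 50}
cart [ 607.5 -283.7] ang 8.0 L 97 W 30
  top  blue: {-62: 92, -54: 92, -46: 75, -38: 44, -30: 34, -22: 43, -14: 50, -6: 55, 2: 61, 10: 68, 18: 75, 26: 81, 34: 80, 42: 76, 50: 71, 58: 65, 66: 54, 74: 48, 82: 53, 90: 64, 98: 73}
  side blue: {-14: 69, -6: 65, 2: 58, 10: 51, 18: 48, 26: 49, 34: 55, 42: 61, 50: 64, 58: 63, 66: 56, 74: 47, 82: 43, 90: 42, 98: 41, 106: 38, 114: 38, 122: 41, 130: 44, 138: 48}
cart [460.1 -96.4] ang 2.4 L 97 W 33
  top  blue: {-70: 37, -62: 33, -54: 32, -46: 36, -38: 40, -30: 45, -22: 51, -14: 58, -6: 65, 2: 74, 10: 86, 18: 88, 26: 106, 34: 166, 42: 226, 50: 231, 58: 224, 66: 215, 74: 188, 82: 168}
  side blue: {-22: 66, -14: 61, -6: 53, 2: 47, 10: 44, 18: 49, 26: 8
[... 535 characters left out ...]

[ 377  120   66   53 2479] [ 791.09210205 -331.44830322] 158.8685302734375 111.39375305175781 75.89804
[224 145  24  29 509] [766.34124756 117.13400269] 75.34766387939453 54.525516510009766 24.807304
[ 286  184  168  135 2174] [ 526.6907959  -209.52212524] 403.7681884765625 323.2626037597656 -89.95337
[ 131  197   85  123 8207] [521.69232178 279.32574463] 280.8191833496094 181.95230102539062 6.943611
[246 202  24  27 549] [621.8805542   64.46722412] 65.60020446777344 57.05331802368164 -0.9994736
[318 264   6  28 105] [463.60992432 -85.55841064] 66.12789154052734 9.149236679077148 2.6191864
[ 427  350  133   70 4408] [ 176.50413513 -509.90438843] 348.8009948730469 174.09678649902344 87.53253
```

View pics/top0c.png

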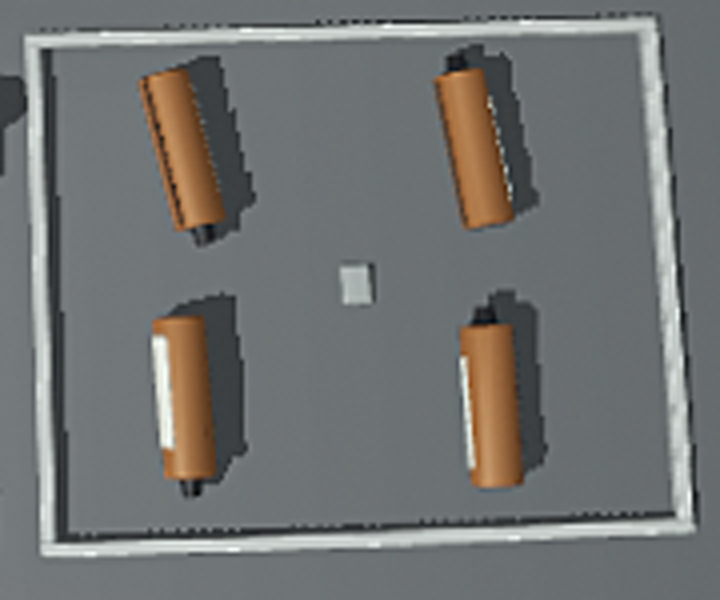

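>>> {"name": "play_rows", "arguments": {"targets": [1,0.85,-0.3,0,0,-0.242,1,0.85,-0.3,0,0,-0.242,1,0.85,-0.3,0,0,-0.242,1,0.85,-0.3,0,0,-0.242,1,0.85,-0.3,0,0,-0.242,1,0.85,-0.3,0,0,-0.242,1,0.85,-0.3,0,0,-0.242,1,0.85,-0.3,0,0,-0.242], "claw": 0.2}}

```text
time_s: 0.9
tool_pos: [400.3, -310.4, 154.7]
eef_rot: [-0.003, 1.0, 0.014, 0.0]
force: [0.1, 0.4, 0.8]
grip_width: 0.6
finger_force: 0.0
```

>>> {"name": "play_rows", "arguments": {"targets": [0,0,0,0,0,0,0,0,0,0,0,0]}}

```text
time_s: 1.1
tool_pos: [394.3, -319.3, 156.2]
eef_rot: [0.0, 1.0, 0.006, -0.001]
force: [0.2, -0.3, -0.2]
grip_width: 0.601
finger_force: 0.0
```

Run:
```python
from h import *
s=robot.get_state(); print(s["tool_pos"],s["eef_rot"],s["grip_width"],s["joint_pos"])
```

```text
[ 394.25340168 -319.27940397  156.18325205] [ 3.84691780e-04  9.99981482e-01  6.04256464e-03 -6.12846791e-04] 0.6014060081485094 [ 0.76216694  0.28715523 -0.14325642  1.73846803  0.04643819  1.11971405
 -0.95428801]
```

>>> {"name": "play_rows", "arguments": {"targets": [0.1,0.07,-0.12,0,0,0,0.22,0.142,-0.24,0,0,0,0.22,0.142,-0.24,0,0,0,0.22,0.142,-0.24,0,0,0,0.22,0.142,-0.24,0,0,0]}}

```text
time_s: 1.6
tool_pos: [449.5, -284.9, 97.0]
eef_rot: [0.001, 1.0, 0.005, 0.0]
force: [1.1, -1.0, 0.7]
grip_width: 0.601
finger_force: 0.0
```

>>> {"name": "play_rows", "arguments": {"targets": [0,0,-0.1,0,0,0,0,0,-0.2,0,0,0,0,0,-0.3,0,0,0,0,0,-0.34,0,0,0,0,0,-0.36,0,0,0,0,0,-0.36,0,0,0,0,0,-0.36,0,0,0]}}

```text
time_s: 2.3
tool_pos: [451.5, -283.3, 7.6]
eef_rot: [0.001, 1.0, 0.007, 0.001]
force: [0.1, -0.4, 0.4]
grip_width: 0.599
finger_force: 0.0
```

>>> {"name": "play_rows", "arguments": {"targets": [0,-0.025,0,0,0,0,0,-0.05,0,0,0,0,0,-0.075,0,0,0,0,0,-0.1,0,0,0,0,0,-0.125,0,0,0,0,0,-0.145,0,0,0,0,0,-0.16,0,0,0,0,0,-0.164,0,0,0,0]}}

```text
time_s: 3.1
tool_pos: [450.4, -324.1, 6.2]
eef_rot: [0.0, 1.0, 0.007, -0.0]
force: [1.1, 0.1, -0.2]
grip_width: 0.602
finger_force: 0.0
```

>>> {"name": "play_rows", "arguments": {"targets": [0,0,0,0,0,0,0,0.015,0,0,0,0,0,0.03,0,0,0,0,0,0.03,0.1,0,0,0,0,0.03,0.25,0,0,0,0,0.03,0.4,0,0,0]}}

```text
time_s: 3.7
tool_pos: [450.1, -314.5, 106.8]
eef_rot: [-0.001, 1.0, 0.008, -0.001]
force: [-0.3, 0.1, 0.6]
grip_width: 0.597
finger_force: 0.0
```

Run:
```python
from h import *
t=look("top","t1.png");s=look("side","s1.png")
carts(t,side=s)
print(robot.get_state()["tool_pos"])
```

```text
cart [ 611.7 -102.1] ang 11.6 L 97 W 31
  top  blue: {-70: 60, -62: 56, -54: 45, -46: 33, -38: 36, -30: 41, -22: 47, -14: 53, -6: 59, 2: 67, 10: 78, 18: 89, 26: 94, 34: 88, 42: 70, 50: 49, 58: 44, 66: 56, 74: 70, 82: 81}
  side blue: {-22: 71, -14: 66, -6: 59, 2: 52, 10: 47, 18: 48, 26: 53, 34: 61, 42: 71, 50: 76, 58: 73, 66: 65, 74: 57, 82: 50, 90: 46, 98: 43, 106: 40, 114: 41, 122: 45, 130: 51}
cart [ 607.5 -283.7] ang 8.0 L 97 W 30
  top  blue: {-62: 92, -54: 92, -46: 74, -38: 45, -30: 34, -22: 44, -14: 50, -6: 56, 2: 61, 10: 69, 18: 76, 26: 82, 34: 81, 42: 76, 50: 71, 58: 65, 66: 55, 74: 49, 82: 54, 90: 64, 98: 74}
  side blue: {-14: 71, -6: 65, 2: 59, 10: 52, 18: 49, 26: 51, 34: 56, 42: 62, 50: 66, 58: 65, 66: 57, 74: 48, 82: 43, 90: 42, 98: 41, 106: 39, 114: 39, 122: 42, 130: 45, 138: 49}
cart [460.1 -96.4] ang 2.4 L 97 W 33
  top  blue: {-70: 38, -62: 33, -54: 33, -46: 36, -38: 41, -30: 46, -22: 52, -14: 59, -6: 66, 2: 75, 10: 86, 18: 89, 26: 106, 34: 167, 42: 226, 50: 232, 58: 224, 66: 216, 74: 189, 82: 169}
  side blue: {-22: 67, -14: 61, -6: 55, 2: 48, 10: 45, 18: 49, 26: 84, 34: 157, 42: 223, 50: 242, 58: 243, 66: 240, 74: 235, 82: 229, 90: 220, 98: 205, 106: 185, 114: 161, 122: 140, 130: 126}
cart [ 450.  -315.3] ang 0.5 L 97 W 33
  top  blue: {-54: 55, -46: 74, -38: 106, -30: 138, -22: 144, -14: 136, -6: 103, 2: 114, 10: 149, 18: 169, 26: 143, 34: 118, 42: 93, 50: 71, 58: 59, 66: 54, 74: 53, 82: 62, 90: 75, 98: 83}
  side blue: {-14: 168, -6: 183, 2: 203, 10: 221, 18: 232, 26: 238, 34: 240, 42: 230, 50: 191, 58: 124, 66: 74, 74: 53, 82: 47, 90: 44, 98: 40, 106: 39, 114: 40, 122: 45, 130: 52, 138: 57}
[ 454.84603067 -317.46127804  112.2386223 ]
```

View pics/s1.png

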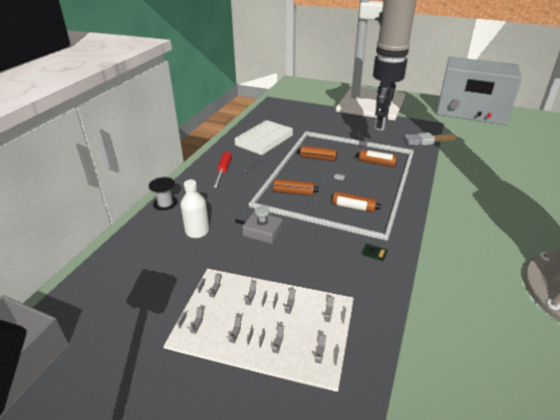

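>>> {"name": "play_rows", "arguments": {"targets": [0.2,0.04,0,0,0,0.06,0.4,0.08,0,0,0,0.12,0.55,0.12,0,0,0,0.12,0.626,0.132,0,0,0,0.12,0.626,0.132,0,0,0,0.12,0.626,0.132,0,0,0,0.12,0.626,0.132,0,0,0,0.12]}}

```text
time_s: 4.5
tool_pos: [605.1, -284.0, 105.8]
eef_rot: [0.0, 0.998, 0.069, -0.001]
force: [-0.6, -0.0, 0.2]
grip_width: 0.6
finger_force: 0.0
```

>>> {"name": "play_rows", "arguments": {"targets": [0,0,-0.1,0,0,0,0,0,-0.2,0,0,0,0,0,-0.3,0,0,0,0,0,-0.37,0,0,0,0,0,-0.4,0,0,0,0,0,-0.4,0,0,0,0,0,-0.4,0,0,0]}}

```text
time_s: 5.2
tool_pos: [607.3, -283.7, 7.5]
eef_rot: [0.001, 0.998, 0.07, 0.001]
force: [0.4, 0.1, 0.8]
grip_width: 0.601
finger_force: 0.0
```

>>> {"name": "play_rows", "arguments": {"targets": [-0.003,0.025,0,0,0,0,-0.007,0.05,0,0,0,0,-0.01,0.075,0,0,0,0,-0.014,0.1,0,0,0,0,-0.018,0.125,0,0,0,0,-0.02,0.142,0,0,0,0,-0.0216,0.15,0,0,0,0,-0.0216,0.152,0,0,0,0]}}

```text
time_s: 6.0
tool_pos: [601.6, -244.5, 6.2]
eef_rot: [-0.0, 0.998, 0.07, -0.0]
force: [0.6, -0.1, 1.6]
grip_width: 0.603
finger_force: 0.0
```

>>> {"name": "play_rows", "arguments": {"targets": [0,0,0,0,0,0,0.002,-0.015,0,0,0,0,0.004,-0.03,0,0,0,0,0.004,-0.03,0.1,0,0,0,0.004,-0.03,0.25,0,0,0,0.004,-0.03,0.4,0,0,0]}}

```text
time_s: 6.6
tool_pos: [601.9, -253.1, 106.7]
eef_rot: [-0.0, 0.998, 0.069, -0.001]
force: [0.5, -1.2, 0.2]
grip_width: 0.603
finger_force: 0.0
```

>>> {"name": "play_rows", "arguments": {"targets": [0.01,0.15,0,0,0,0.03,0.02,0.3,0,0,0,0.06,0.03,0.45,0,0,0,0.06,0.035,0.56,0,0,0,0.06,0.035,0.604,0,0,0,0.06,0.035,0.604,0,0,0,0.06,0.035,0.604,0,0,0,0.06]}}

```text
time_s: 7.3
tool_pos: [611.3, -104.4, 106.2]
eef_rot: [0.001, 0.995, 0.1, -0.0]
force: [-0.4, 0.1, -0.6]
grip_width: 0.599
finger_force: 0.0
```

>>> {"name": "play_rows", "arguments": {"targets": [0,0,-0.1,0,0,0,0,0,-0.2,0,0,0,0,0,-0.3,0,0,0,0,0,-0.37,0,0,0,0,0,-0.4,0,0,0,0,0,-0.4,0,0,0,0,0,-0.4,0,0,0]}}

```text
time_s: 8.0
tool_pos: [612.1, -102.9, 7.1]
eef_rot: [0.001, 0.995, 0.1, 0.001]
force: [-0.1, -0.4, 0.4]
grip_width: 0.601
finger_force: 0.0
```

>>> {"name": "play_rows", "arguments": {"targets": [-0.006,0.028,0,0,0,0,-0.011,0.056,0,0,0,0,-0.017,0.084,0,0,0,0,-0.023,0.112,0,0,0,0,-0.028,0.14,0,0,0,0,-0.033,0.162,0,0,0,0,-0.036,0.175,0,0,0,0,-0.036,0.178,0,0,0,0]}}

```text
time_s: 8.8
tool_pos: [602.2, -56.1, 6.3]
eef_rot: [-0.0, 0.995, 0.102, -0.0]
force: [-0.4, 1.3, 0.7]
grip_width: 0.601
finger_force: 0.0
```

>>> {"name": "play_rows", "arguments": {"targets": [0,0,0,0,0,0,0.003,-0.015,0,0,0,0,0.006,-0.03,0,0,0,0,0.006,-0.03,0.1,0,0,0,0.006,-0.03,0.25,0,0,0,0.006,-0.03,0.4,0,0,0]}}

```text
time_s: 9.4
tool_pos: [603.3, -65.5, 106.7]
eef_rot: [-0.0, 0.995, 0.101, -0.001]
force: [0.5, -0.2, 0.3]
grip_width: 0.601
finger_force: 0.0
```

>>> {"name": "play_rows", "arguments": {"targets": [-0.15,-0.03,0,0,0,-0.06,-0.3,-0.06,0,0,0,-0.12,-0.45,-0.09,0,0,0,-0.153,-0.55,-0.11,0,0,0,-0.153,-0.578,-0.122,0,0,0,-0.153,-0.578,-0.122,0,0,0,-0.153,-0.578,-0.122,0,0,0,-0.153]}}

```text
time_s: 10.1
tool_pos: [461.1, -95.0, 106.8]
eef_rot: [-0.0, 1.0, 0.021, 0.001]
force: [-0.6, -0.0, -0.4]
grip_width: 0.603
finger_force: 0.0
```

>>> {"name": "play_rows", "arguments": {"targets": [0,0,-0.1,0,0,0,0,0,-0.2,0,0,0,0,0,-0.3,0,0,0,0,0,-0.37,0,0,0,0,0,-0.4,0,0,0,0,0,-0.4,0,0,0,0,0,-0.4,0,0,0]}}

```text
time_s: 10.8
tool_pos: [460.8, -94.7, 6.8]
eef_rot: [0.0, 1.0, 0.022, 0.001]
force: [0.0, -0.5, 0.4]
grip_width: 0.6
finger_force: 0.0
```

>>> {"name": "play_rows", "arguments": {"targets": [0.001,-0.025,0,0,0,0,0.002,-0.05,0,0,0,0,0.003,-0.075,0,0,0,0,0.004,-0.1,0,0,0,0,0.005,-0.12,0,0,0,0,0.005,-0.129,0,0,0,0,0.005,-0.129,0,0,0,0]}}

```text
time_s: 11.5
tool_pos: [460.6, -127.8, 6.3]
eef_rot: [0.0, 1.0, 0.021, -0.0]
force: [0.3, 0.3, -0.3]
grip_width: 0.599
finger_force: 0.0
```

>>> {"name": "play_rows", "arguments": {"targets": [0,0,0,0,0,0,0,0.015,0,0,0,0,0,0.03,0,0,0,0,0,0.03,0.1,0,0,0,0,0.03,0.25,0,0,0,0,0.03,0.4,0,0,0,0,0.03,0.55,0,0,0]}}

```text
time_s: 12.2
tool_pos: [460.3, -118.7, 145.1]
eef_rot: [-0.0, 1.0, 0.022, -0.0]
force: [0.1, -0.1, -0.2]
grip_width: 0.601
finger_force: 0.0
```

>>> {"name": "play_rows", "arguments": {"targets": [-0.1,0.2,0,0,0,0,-0.1,0.4,0,0,0,0,-0.1,0.6,0,0,0,0,-0.1,0.8,0,0,0,0,-0.1,0.8,0,0,0,0,-0.1,0.8,0,0,0,0]}}

```text
time_s: 12.8
tool_pos: [435.1, 82.9, 143.9]
eef_rot: [-0.0, 1.0, 0.024, -0.0]
force: [-0.5, -0.6, 0.2]
grip_width: 0.6
finger_force: 0.0
```

Run:
```python
from h import *
t=look("top","t2.png",(280,180,460,330),4);s=look("side","s2.png")
carts(t,side=s)
```

```text
cart [603.  -59.8] ang 11.9 L 97 W 30
  top  blue: {-70: 53, -62: 47, -54: 39, -46: 34, -38: 32, -30: 35, -22: 88, -14: 163, -6: 206, 2: 214, 10: 218, 18: 223, 26: 227, 34: 230, 42: 232, 50: 234, 58: 227, 66: 209, 74: 170, 82: 150}
  side blue: {-22: 146, -14: 162, -6: 185, 2: 209, 10: 227, 18: 236, 26: 241, 34: 244, 42: 246, 50: 248, 58: 245, 66: 220, 74: 150, 82: 82, 90: 50, 98: 41, 106: 40, 114: 43, 122: 48, 130: 55}
cart [ 602.2 -246.8] ang 8.5 L 97 W 32
  top  blue: {-62: 48, -54: 43, -46: 35, -38: 28, -30: 42, -22: 90, -14: 133, -6: 148, 2: 145, 10: 143, 18: 142, 26: 142, 34: 140, 42: 140, 50: 142, 58: 130, 66: 98, 74: 68, 82: 50, 90: 51}
  side blue: {-14: 101, -6: 109, 2: 118, 10: 126, 18: 131, 26: 133, 34: 134, 42: 135, 50: 135, 58: 126, 66: 103, 74: 69, 82: 41, 90: 28, 98: 26, 106: 27, 114: 29, 122: 33, 130: 37, 138: 39}
cart [ 461.  -122.1] ang 2.1 L 96 W 32
  top  blue: {-70: 43, -62: 51, -54: 69, -46: 105, -38: 157, -30: 174, -22: 184, -14: 193, -6: 204, 2: 212, 10: 218, 18: 225, 26: 234, 34: 209, 42: 112, 50: 53, 58: 57, 66: 60, 74: 66, 82: 76}
  side blue: {-22: 53, -14: 52, -6: 52, 2: 52, 10: 54, 18: 55, 26: 56, 34: 62, 42: 70, 50: 72, 58: 60, 66: 56, 74: 52, 82: 48, 90: 46, 98: 42, 106: 43, 114: 47, 122: 50, 130: 55}
cart [ 450.  -315.7] ang 1.4 L 97 W 33
  top  blue: {-54: 52, -46: 59, -38: 94, -30: 153, -22: 189, -14: 197, -6: 204, 2: 211, 10: 217, 18: 222, 26: 226, 34: 232, 42: 228, 50: 187, 58: 97, 66: 48, 74: 51, 82: 59, 90: 68, 98: 78}
  side blue: {-14: 167, -6: 183, 2: 202, 10: 221, 18: 233, 26: 239, 34: 241, 42: 234, 50: 198, 58: 132, 66: 78, 74: 55, 82: 49, 90: 44, 98: 42, 106: 40, 114: 41, 122: 45, 130: 51, 138: 55}
```

View pics/t2.png

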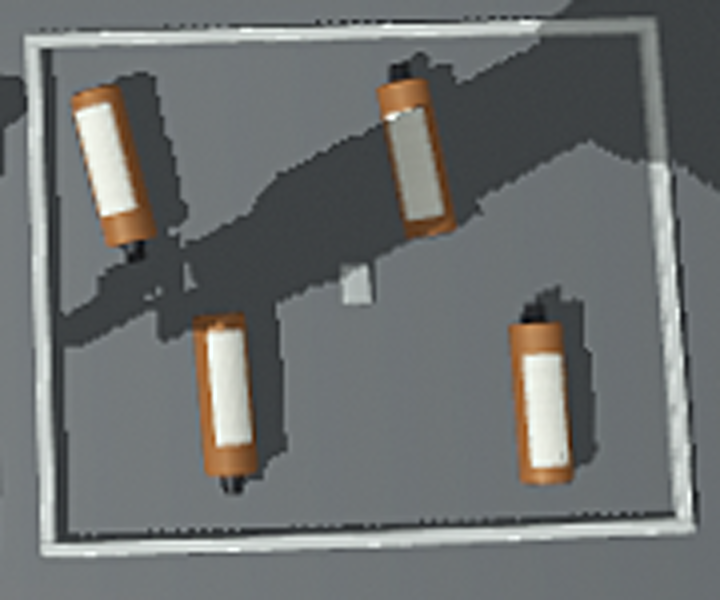

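>>> {"name": "play_rows", "arguments": {"targets": [0.15,-0.14,-0.04,0,0,0.05,0.3,-0.28,-0.08,0,0,0.1,0.45,-0.42,-0.12,0,0,0.152,0.6,-0.55,-0.16,0,0,0.152,0.678,-0.609,-0.16,0,0,0.152,0.678,-0.609,-0.16,0,0,0.152,0.678,-0.609,-0.16,0,0,0.152]}}

```text
time_s: 13.6
tool_pos: [604.4, -74.6, 102.8]
eef_rot: [0.0, 0.995, 0.098, -0.001]
force: [-1.4, 0.4, -0.2]
grip_width: 0.602
finger_force: 0.0
```

>>> {"name": "play_rows", "arguments": {"targets": [0,0,-0.1,0,0,0,0,0,-0.2,0,0,0,0,0,-0.3,0,0,0,0,0,-0.37,0,0,0,0,0,-0.39,0,0,0,0,0,-0.39,0,0,0,0,0,-0.39,0,0,0]}}

```text
time_s: 14.3
tool_pos: [605.4, -72.6, 7.4]
eef_rot: [0.001, 0.995, 0.101, 0.001]
force: [0.4, -0.9, 1.0]
grip_width: 0.6
finger_force: 0.0
```

>>> {"name": "play_rows", "arguments": {"targets": [0,0.013,0,0,0,0,0,0.013,0,0,0,0]}}

```text
time_s: 14.5
tool_pos: [605.9, -68.2, 7.4]
eef_rot: [0.0, 0.995, 0.101, 0.001]
force: [-1.0, 0.6, 0.3]
grip_width: 0.6
finger_force: 0.0
```

>>> {"name": "play_rows", "arguments": {"targets": [0,0,0,0,0,0,0,0,0,0,0,0,0,0,0,0,0,0,0,0,0,0,0,0,0,0,0,0,0,0,0,0,0,0,0,0], "claw": -1, "newtons": 20}}

```text
time_s: 15.1
tool_pos: [605.6, -68.4, 6.9]
eef_rot: [-0.0, 0.995, 0.101, 0.0]
force: [-1.0, 1.2, 5.3]
grip_width: 0.367
finger_force: 21.3
```

>>> {"name": "play_rows", "arguments": {"targets": [0,0,0,0,0,0,0,0,0,0,0,0,0,0,0,0,0,0,0,0,0.2,0,0,0,0,0,0.4,0,0,0,0,0,0.4,0,0,0,0,0,0.4,0,0,0], "claw": 0.2}}

```text
time_s: 15.8
tool_pos: [606.4, -68.9, 108.0]
eef_rot: [0.001, 0.995, 0.101, 0.002]
force: [0.1, 0.3, -0.7]
grip_width: 0.598
finger_force: 0.0
```

>>> {"name": "play_rows", "arguments": {"targets": [-0.003,-0.15,0,0,0,-0.053,-0.005,-0.3,0,0,0,-0.053,-0.008,-0.45,0,0,0,-0.053,-0.01,-0.6,0,0,0,-0.053,-0.013,-0.7,0,0,0,-0.053,-0.013,-0.746,0,0,0,-0.053,-0.013,-0.746,0,0,0,-0.053,-0.013,-0.746,0,0,0,-0.053]}}

```text
time_s: 16.6
tool_pos: [601.9, -252.6, 105.3]
eef_rot: [-0.001, 0.997, 0.074, -0.001]
force: [0.9, 0.3, -0.5]
grip_width: 0.599
finger_force: 0.0
```

>>> {"name": "play_rows", "arguments": {"targets": [0,0,-0.1,0,0,0,0,0,-0.2,0,0,0,0,0,-0.3,0,0,0,0,0,-0.37,0,0,0,0,0,-0.395,0,0,0,0,0,-0.395,0,0,0,0,0,-0.395,0,0,0]}}

```text
time_s: 17.3
tool_pos: [603.1, -254.1, 8.7]
eef_rot: [0.0, 0.997, 0.074, 0.001]
force: [0.1, -0.3, 0.3]
grip_width: 0.597
finger_force: 0.0
```

>>> {"name": "play_rows", "arguments": {"targets": [0,-0.005,0,0,0,0,0,-0.005,0,0,0,0]}}

```text
time_s: 17.5
tool_pos: [602.8, -257.0, 8.9]
eef_rot: [0.001, 0.997, 0.073, 0.001]
force: [0.2, -2.0, 0.5]
grip_width: 0.599
finger_force: 0.0
```

>>> {"name": "play_rows", "arguments": {"targets": [0,0,0,0,0,0,0,0,0,0,0,0,0,0,0,0,0,0,0,0,0,0,0,0,0,0,0,0,0,0], "claw": -1}}

```text
time_s: 18.0
tool_pos: [602.3, -256.5, 8.3]
eef_rot: [0.0, 0.997, 0.073, 0.0]
force: [-1.7, 0.7, 4.5]
grip_width: 0.367
finger_force: 21.2
```

>>> {"name": "play_rows", "arguments": {"targets": [0,0,0,0,0,0,0,0,0,0,0,0,0,0,0,0,0,0,0,0,0.2,0,0,0,0,0,0.4,0,0,0,0,0,0.5,0,0,0], "claw": 0.2}}

```text
time_s: 18.6
tool_pos: [604.3, -257.1, 137.3]
eef_rot: [0.001, 0.997, 0.073, 0.003]
force: [0.0, 0.0, 0.1]
grip_width: 0.6
finger_force: 0.0
```

>>> {"name": "play_rows", "arguments": {"targets": [-0.13,0.15,0,0,0,0,-0.26,0.3,0,0,0,0,-0.39,0.45,0,0,0,0,-0.52,0.6,0,0,0,0,-0.65,0.75,0,0,0,0,-0.7,0.9,0,0,0,0,-0.7,1,0,0,0,0]}}

```text
time_s: 19.3
tool_pos: [424.0, -4.0, 132.3]
eef_rot: [0.0, 0.997, 0.074, -0.001]
force: [1.4, -0.5, -0.2]
grip_width: 0.597
finger_force: 0.0
```

>>> {"name": "play_rows", "arguments": {"targets": [0,0.15,0,0,0,0,0,0.3,0,0,0,0,0,0.35,0,0,0,0,0,0.35,0,0,0,0,0,0.35,0,0,0,0]}}

```text
time_s: 19.8
tool_pos: [426.8, 80.2, 132.3]
eef_rot: [0.0, 0.997, 0.073, -0.0]
force: [0.4, -0.4, -0.3]
grip_width: 0.599
finger_force: 0.0
```

```bash
cat >> h.py <<'E'
def edges(p,lo=-75,hi=100):
    """half-height crossings of the blue profile between amber and label"""
    f=np.array(sorted(p)); v=np.array([p[k][0] for k in f],float); k=(f>lo)&(f<hi); f,v=f[k],v[k]
    m=(np.percentile(v,90)+np.percentile(v,10))/2
    s=v>m; cr=[f[j]+(m-v[j])/(v[j+1]-v[j])*(f[j+1]-f[j]) for j in range(len(f)-1) if s[j]!=s[j+1]]
    return np.round(cr,0)
def brief(z=19,zone=lambda c:True):
    t=look("top")
    for c,a,L,W in carts(t,z,pr=False,zone=zone):
        e=edges(profile(t,c,np.radians(a),z,4)); print("   label edges",e,"mid",e.mean() if len(e) else None)
E
python3 - <<'E'
from h import *
brief(); s=robot.get_state(); print(s["tool_pos"],s["eef_rot"])
E
```

```text
cart [ 603.5 -255.3] ang 7.8 L 97 W 31
cart [604.2 -68. ] ang 11.5 L 97 W 31
cart [ 461.2 -122.1] ang 2.3 L 96 W 32
cart [ 450.  -315.8] ang 1.6 L 97 W 33
   label edges [-55.  42.] mid -6.5
   label edges [-37.  47.] mid 5.0
   label edges [-41.  40.] mid -0.5
   label edges [-32.  55.] mid 11.5
[426.88477075  79.53662703 132.29934046] [ 5.34102296e-04  9.97389820e-01  7.22022246e-02 -3.17075606e-04]
```

>>> {"name": "play_rows", "arguments": {"targets": [0.02,-0.18,0,0,0,-0.05,0.04,-0.36,0,0,0,-0.112,0.06,-0.54,0,0,0,-0.112,0.08,-0.72,0,0,0,-0.112,0.092,-0.9,0,0,0,-0.112,0.092,-1,0,0,0,-0.112]}}

```text
time_s: 20.45
tool_pos: [448.5, -176.0, 132.4]
eef_rot: [0.002, 1.0, 0.01, -0.0]
force: [-0.3, 1.0, 0.5]
grip_width: 0.597
finger_force: 0.0
```

>>> {"name": "play_rows", "arguments": {"targets": [0,-0.15,0,0,0,0,0,-0.3,0,0,0,0,0,-0.45,0,0,0,0,0,-0.57,-0.08,0,0,0,0,-0.597,-0.15,0,0,0,0,-0.597,-0.15,0,0,0,0,-0.597,-0.15,0,0,0]}}

```text
time_s: 21.15
tool_pos: [449.0, -318.4, 94.8]
eef_rot: [-0.001, 1.0, 0.014, -0.001]
force: [0.4, 0.6, -0.1]
grip_width: 0.6
finger_force: 0.0
```

>>> {"name": "play_rows", "arguments": {"targets": [0,0,-0.1,0,0,0,0,0,-0.2,0,0,0,0,0,-0.28,0,0,0,0,0,-0.33,0,0,0,0,0,-0.345,0,0,0,0,0,-0.345,0,0,0,0,0,-0.345,0,0,0]}}

```text
time_s: 21.85
tool_pos: [451.0, -318.6, 10.1]
eef_rot: [0.001, 1.0, 0.015, 0.001]
force: [-0.2, 0.2, 0.2]
grip_width: 0.595
finger_force: 0.0
```

>>> {"name": "play_rows", "arguments": {"targets": [0,-0.004,0,0,0,0,0,-0.004,0,0,0,0,0,-0.004,0,0,0,0,0,-0.004,0,0,0,0,0,-0.004,0,0,0,0,0,-0.004,0,0,0,0,0,-0.004,0,0,0,0,0,-0.004,0,0,0,0], "claw": -1, "newtons": 40}}

```text
time_s: 22.65
tool_pos: [450.8, -319.7, 10.1]
eef_rot: [0.001, 1.0, 0.015, 0.001]
force: [-0.2, 1.1, 5.9]
grip_width: 0.359
finger_force: 39.5
```

>>> {"name": "play_rows", "arguments": {"targets": [0,0,0.04,0,0,0,0,0,0.12,0,0,0,0,0,0.22,0,0,0,0,0,0.32,0,0,0,0,0,0.4,0,0,0,0,0,0.4,0,0,0,0,0,0.4,0,0,0]}}

```text
time_s: 23.35
tool_pos: [449.7, -319.1, 108.6]
eef_rot: [0.0, 1.0, 0.014, -0.0]
force: [-0.6, 0.6, -1.5]
grip_width: 0.359
finger_force: 39.8
```

>>> {"name": "play_rows", "arguments": {"targets": [0,0.12,0,0,0,0.02,0,0.26,0,0,0,0.05,0,0.4,0,0,0,0.095,0,0.54,0,0,0,0.095,0,0.68,0,0,0,0.095,0,0.82,0,0,0,0.095,0,0.96,0,0,0,0.095]}}

```text
time_s: 24.05
tool_pos: [448.2, -77.6, 107.1]
eef_rot: [-0.0, 0.998, 0.064, -0.002]
force: [0.7, -0.1, -1.1]
grip_width: 0.359
finger_force: 39.9
```

Run:
```python
from h import *
t=look("top");s=look("side","s3.png")
carts(t,pr=False)
st=robot.get_state(); print(st["tool_pos"],st["eef_rot"],st["grip_width"],st["finger_force"])
```

```text
cart [ 603.5 -255.2] ang 7.7 L 97 W 31
cart [604.2 -68. ] ang 11.5 L 97 W 31
cart [ 492.5 -100.2] ang -68.5 L 76 W 23
[448.38771772 -72.37671059 107.26682315] [-0.0022874   0.99760368  0.06913018 -0.00163846] 0.3554582485912093 39.8618620634079
```

View pics/s3.png

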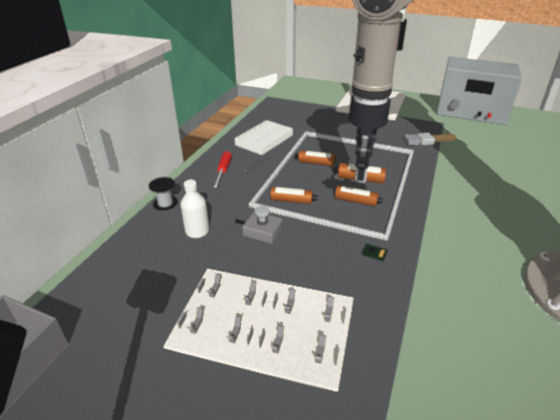

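>>> {"name": "play_rows", "arguments": {"targets": [0,0.12,0,0,0,0,0,0.26,0,0,0,0,0,0.4,0,0,0,0,0,0.54,0,0,0,0,0,0.68,0,0,0,0,0,0.82,0,0,0,0,0,0.96,0,0,0,0]}}

```text
time_s: 24.85
tool_pos: [448.9, 161.0, 107.3]
eef_rot: [0.001, 0.998, 0.064, -0.001]
force: [0.4, 0.1, -1.1]
grip_width: 0.361
finger_force: 39.9
```

>>> {"name": "play_rows", "arguments": {"targets": [0,0.12,0,0,0,0,0,0.26,0,0,0,0,0,0.4,0,0,0,0,0,0.54,0,0,0,0,0,0.59,0,0,0,0,0,0.59,0,0,0,0,0,0.59,0,0,0,0,0,0.59,0,0,0,0]}}

```text
time_s: 25.65
tool_pos: [450.5, 305.4, 108.1]
eef_rot: [0.001, 0.998, 0.063, -0.0]
force: [0.1, -0.7, -1.7]
grip_width: 0.356
finger_force: 39.9
```

Run:
```python
from h import *
t=look("top","t4.png",(60,160,260,340),4)
m=((t["color"].min(2)>120)).astype(np.uint8)
st=robot.get_state(); print(st["tool_pos"],st["eef_rot"],st["grip_width"],st["finger_force"])
```

```text
[450.55767727 305.68706842 108.32334933] [ 1.11178394e-03  9.98035820e-01  6.26354166e-02 -2.63943820e-04] 0.3560558974997046 39.922378063201904
```

View pics/t4.png

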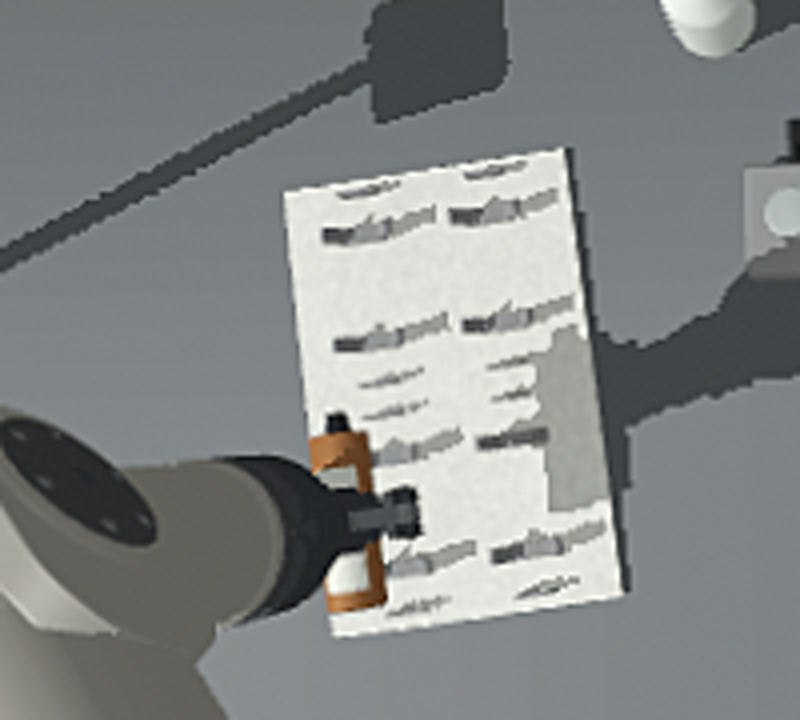

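Run:
```python
from h import *
t=dict(np.load("top0.npz"))
print(proj(t,[[586.4,327.5,33],[596,248.1,33],[447.4,310.5,33],[457,231.1,33]])*1)
print((proj(t,[[586.4,327.5,33],[596,248.1,33],[447.4,310.5,33],[457,231.1,33]])-[60,160])*4)
g=cv2.cvtColor(t["color"],cv2.COLOR_RGB2GRAY)[190:330,125:225]
cv2.imwrite("pics/rk.png",cv2.resize(g,None,fx=5,fy=5,interpolation=cv2.INTER_NEAREST)[:600])
# saddle positions: mid-grey non-shadow via depth
d=t["depth"]; ys,xs=np.nonzero((d>0)); 
P=cv2.undistortPoints(np.float64(np.c_[xs,ys])[:,None],t["camera_matrix"],t["D"])[:,0]
W=np.array(t["eye"])+ (np.c_[P,np.ones(len(P))]*d[ys,xs][:,None])@rot(t["rotation"]).T
k=(W[:,2]>22)&(W[:,2]<45)&(abs(W[:,0]-521)<150)&(abs(W[:,1]-279)<100)
Q=W[k]; a=np.radians(6.94); q=(Q[:,:2]-[521.7,279.3])@np.array([[np.cos(a),-np.sin(a)],[np.sin(a),np.cos(a)]])
for sx in(-104,-36,36,104):
  for sy in(-40,40):
    m=(abs(q[:,0]-sx)<20)&(abs(q[:,1]-sy)<35); print(sx,sy,m.sum(),q[m].mean(0).round(1),q[m].min(0).round(0),q[m].max(0).round(0),Q[m,2].max().round(0))
```

```text
[[149.57100639 231.07268014]
 [181.73333996 226.30194194]
 [156.09648148 288.65456905]
 [188.82181842 283.99329065]]
[[358.28402556 284.29072057]
 [486.93335985 265.20776775]
 [384.38592592 514.61827619]
 [515.28727367 495.97316259]]
-104 -40 37 [-102.5  -37.9] [-108.  -63.] [-97. -18.] 34.0
-104 40 37 [-103.7   43. ] [-108.   16.] [-99.  62.] 32.0
-36 -40 35 [-34.7 -36.6] [-40. -63.] [-29. -18.] 32.0
-36 40 34 [-34.6  46.4] [-40.  19.] [-30.  63.] 33.0
36 -40 35 [ 35.8 -39.1] [ 31. -63.] [ 41. -18.] 35.0
36 40 30 [36.2 39.8] [31. 18.] [41. 61.] 33.0
104 -40 33 [104.8 -36.9] [100. -62.] [109. -18.] 34.0
104 40 35 [104.2  42.6] [100.  18.] [109.  61.] 33.0
```

>>> {"name": "play_rows", "arguments": {"targets": [-0.009,0.02,0,0,0,0,-0.009,0.02,-0.06,0,0,0,-0.009,0.02,-0.14,0,0,0,-0.009,0.02,-0.2,0,0,0,-0.009,0.02,-0.22,0,0,0,-0.009,0.02,-0.22,0,0,0]}}

```text
time_s: 26.3
tool_pos: [447.2, 312.8, 53.3]
eef_rot: [0.0, 0.998, 0.064, -0.001]
force: [-0.3, -0.4, -0.9]
grip_width: 0.364
finger_force: 27.6
```

>>> {"name": "play_rows", "arguments": {"targets": [0.003,-0.008,0,0,0,0,0.003,-0.008,-0.05,0,0,0,0.003,-0.008,-0.09,0,0,0,0.003,-0.008,-0.11,0,0,0,0.003,-0.008,-0.11,0,0,0,0.003,-0.008,-0.11,0,0,0]}}

```text
time_s: 26.9
tool_pos: [448.2, 310.9, 25.9]
eef_rot: [0.0, 0.998, 0.064, -0.0]
force: [0.3, -0.9, -0.8]
grip_width: 0.354
finger_force: 43.8
```

Run:
```python
from h import *
t=look("side","s5.png",(180,260,360,400),4)
st=robot.get_state(); print(st["tool_pos"],st["eef_rot"],st["grip_width"],st["finger_force"],st["force"])
```

```text
[448.22682351 311.06235151  26.07640641] [ 2.90138213e-04  9.97934370e-01  6.42403778e-02 -2.88777546e-04] 0.35586638834616235 43.82244408130646 [ 0.16415709 -1.01110494 -0.79096254]
```

View pics/s5.png

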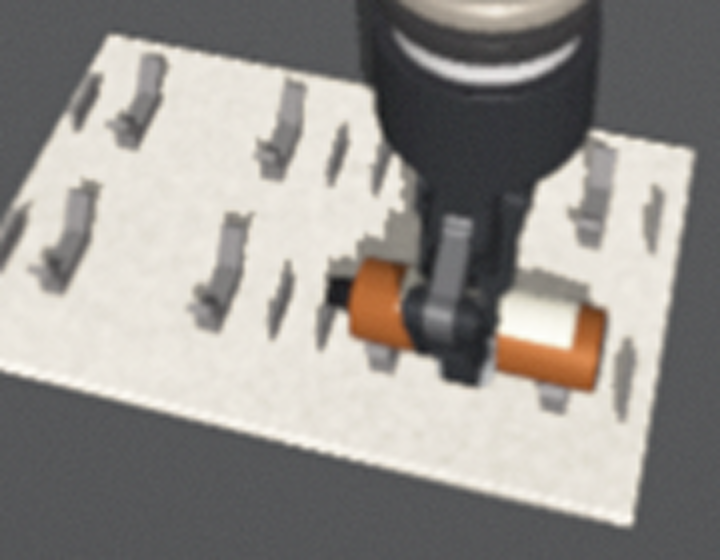

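>>> {"name": "play_rows", "arguments": {"targets": [0,0,-0.006,0,0,0,0,0,-0.006,0,0,0]}}

```text
time_s: 27.15
tool_pos: [448.5, 310.8, 25.6]
eef_rot: [0.001, 0.998, 0.064, 0.0]
force: [-1.3, -2.8, 4.2]
grip_width: 0.356
finger_force: 44.4
```

>>> {"name": "play_rows", "arguments": {"targets": [0,0,0,0,0,0,0,0,0,0,0,0,0,0,0,0,0,0,0,0,0.06,0,0,0,0,0,0.2,0,0,0,0,0,0.35,0,0,0,0,0,0.4,0,0,0], "claw": 0.2}}

```text
time_s: 27.85
tool_pos: [450.4, 313.7, 128.9]
eef_rot: [-0.002, 0.998, 0.064, 0.003]
force: [-0.8, 0.3, 0.2]
grip_width: 0.601
finger_force: 0.0
```

>>> {"name": "play_rows", "arguments": {"targets": [0.07,-0.17,0,0,0,0.04,0.15,-0.35,0,0,0,0.07,0.23,-0.53,0,0,0,0.07,0.31,-0.7,0,0,0,0.07,0.39,-0.85,0,0,0,0.07,0.45,-1,0,0,0,0.07]}}

```text
time_s: 28.45
tool_pos: [561.7, 59.3, 124.3]
eef_rot: [0.0, 0.995, 0.1, 0.0]
force: [1.5, 0.6, 0.1]
grip_width: 0.598
finger_force: 0.0
```

Run:
```python
from h import *
st=robot.get_state(); print(st["tool_pos"],st["eef_rot"])
brief(); print("rack"); brief(33,lambda c:c[1]>100)
```

```text
[561.72319386  59.27630587 124.25170233] [9.69431257e-06 9.94952075e-01 1.00351222e-01 3.25452986e-05]
cart [ 603.5 -255.3] ang 7.8 L 97 W 31
cart [604.1 -67.5] ang 11.7 L 97 W 32
cart [ 461.4 -122.1] ang 2.5 L 97 W 32
cart [447.3 315.2] ang 7.7 L 106 W 66
   label edges [-38.  44.] mid 3.0
   label edges [-44.  46.] mid 1.0
   label edges [-41.  40.] mid -0.5
   label edges [-45.  31.  57.] mid 14.333333333333334
rack
cart [448.4 310.9] ang 7.7 L 106 W 66
   label edges [-46.  30.  53.] mid 12.333333333333334
```

>>> {"name": "play_rows", "arguments": {"targets": [0.06,-0.16,0,0,0,0,0.11,-0.32,-0.05,0,0,0,0.16,-0.47,-0.12,0,0,0,0.17,-0.511,-0.12,0,0,0,0.17,-0.511,-0.12,0,0,0,0.17,-0.511,-0.12,0,0,0]}}

```text
time_s: 29.15
tool_pos: [603.3, -63.8, 94.9]
eef_rot: [-0.001, 0.995, 0.102, 0.0]
force: [0.4, 0.1, 0.4]
grip_width: 0.6
finger_force: 0.0
```

>>> {"name": "play_rows", "arguments": {"targets": [0,0,-0.1,0,0,0,0,0,-0.2,0,0,0,0,0,-0.28,0,0,0,0,0,-0.32,0,0,0,0,0,-0.336,0,0,0,0,0,-0.336,0,0,0,0,0,-0.336,0,0,0]}}

```text
time_s: 29.85
tool_pos: [604.5, -65.8, 12.1]
eef_rot: [0.0, 0.995, 0.101, 0.001]
force: [0.5, 0.8, -0.0]
grip_width: 0.6
finger_force: 0.0
```

>>> {"name": "play_rows", "arguments": {"targets": [0,-0.01,-0.006,0,0,0,0,-0.01,-0.006,0,0,0]}}

```text
time_s: 30.05
tool_pos: [603.9, -69.7, 9.9]
eef_rot: [0.0, 0.995, 0.1, 0.001]
force: [0.2, -0.2, -0.2]
grip_width: 0.603
finger_force: 0.0
```

>>> {"name": "play_rows", "arguments": {"targets": [0,0,0,0,0,0,0,0,0,0,0,0,0,0,0,0,0,0,0,0,0,0,0,0,0,0,0,0,0,0,0,0,0,0,0,0], "claw": -1}}

```text
time_s: 30.65
tool_pos: [603.8, -69.2, 9.8]
eef_rot: [0.0, 0.995, 0.101, 0.0]
force: [-0.1, -0.7, 4.5]
grip_width: 0.36
finger_force: 40.0
```

>>> {"name": "play_rows", "arguments": {"targets": [0,0,0.04,0,0,0,0,0,0.12,0,0,0,0,0,0.22,0,0,0,0,0,0.32,0,0,0,0,0,0.42,0,0,0,0,0,0.42,0,0,0]}}

```text
time_s: 31.25
tool_pos: [606.2, -68.3, 118.3]
eef_rot: [0.0, 0.995, 0.101, 0.004]
force: [0.7, 0.3, -0.6]
grip_width: 0.357
finger_force: 39.7
```

>>> {"name": "play_rows", "arguments": {"targets": [-0.01,0.12,0,0,0,-0.02,-0.02,0.26,0,0,0,-0.05,-0.03,0.4,0,0,0,-0.078,-0.04,0.54,0,0,0,-0.078,-0.05,0.68,0,0,0,-0.078,-0.06,0.82,0,0,0,-0.078,-0.072,0.96,0,0,0,-0.078]}}

```text
time_s: 31.95
tool_pos: [584.0, 172.3, 112.7]
eef_rot: [0.0, 0.998, 0.06, -0.001]
force: [0.6, 0.3, -0.8]
grip_width: 0.359
finger_force: 39.7
```

>>> {"name": "play_rows", "arguments": {"targets": [0,0.12,0,0,0,0,0,0.26,0,0,0,0,0,0.4,0,0,0,0,0,0.54,0,0,0,0,0,0.61,-0.05,0,0,0,0,0.61,-0.1,0,0,0,0,0.61,-0.1,0,0,0,0,0.61,-0.1,0,0,0]}}

```text
time_s: 32.75
tool_pos: [585.8, 319.8, 87.6]
eef_rot: [0.002, 0.998, 0.058, -0.001]
force: [0.9, 0.3, -0.9]
grip_width: 0.357
finger_force: 39.8
```

>>> {"name": "play_rows", "arguments": {"targets": [0.002,0.031,0,0,0,0,0.002,0.031,-0.06,0,0,0,0.002,0.031,-0.12,0,0,0,0.002,0.031,-0.15,0,0,0,0.002,0.031,-0.15,0,0,0]}}

```text
time_s: 33.25
tool_pos: [584.4, 329.8, 49.0]
eef_rot: [0.001, 0.998, 0.06, -0.002]
force: [0.6, -0.5, -0.6]
grip_width: 0.361
finger_force: 39.8
```

>>> {"name": "play_rows", "arguments": {"targets": [0.006,-0.008,-0.02,0,0,0,0.006,-0.008,-0.06,0,0,0,0.006,-0.008,-0.09,0,0,0,0.006,-0.008,-0.094,0,0,0,0.006,-0.008,-0.094,0,0,0]}}

```text
time_s: 33.75
tool_pos: [587.0, 329.2, 27.7]
eef_rot: [0.0, 0.998, 0.06, -0.0]
force: [-0.2, -0.3, -0.9]
grip_width: 0.359
finger_force: 39.8
```

>>> {"name": "play_rows", "arguments": {"targets": [0,-0.006,-0.008,0,0,0,0,-0.006,-0.01,0,0,0,0,-0.006,-0.01,0,0,0]}}

```text
time_s: 34.05
tool_pos: [587.6, 327.8, 26.0]
eef_rot: [0.0, 0.998, 0.06, 0.0]
force: [-0.1, -0.1, -1.7]
grip_width: 0.359
finger_force: 39.8
```

>>> {"name": "play_rows", "arguments": {"targets": [0,0,0,0,0,0,0,0,0,0,0,0,0,0,0,0,0,0,0,0,0.06,0,0,0,0,0,0.2,0,0,0,0,0,0.35,0,0,0,0,0,0.4,0,0,0], "claw": 0.2}}

```text
time_s: 34.75
tool_pos: [589.9, 330.1, 132.4]
eef_rot: [-0.003, 0.998, 0.06, 0.004]
force: [0.4, 0.2, 0.5]
grip_width: 0.606
finger_force: 0.0
```

>>> {"name": "play_rows", "arguments": {"targets": [0.01,-0.17,0,0,0,0,0.02,-0.35,0,0,0,0.02,0.03,-0.53,0,0,0,0.02,0.04,-0.7,0,0,0,0.02,0.05,-0.85,0,0,0,0.02,0.06,-1,0,0,0,0.02]}}

```text
time_s: 35.35
tool_pos: [602.4, 76.0, 126.5]
eef_rot: [0.0, 0.998, 0.07, 0.0]
force: [0.4, 0.1, -0.7]
grip_width: 0.599
finger_force: 0.0
```

>>> {"name": "play_rows", "arguments": {"targets": [0,-0.12,0,0,0,0,0,-0.3,0,0,0,0,0,-0.48,0,0,0,0,0,-0.66,0,0,0,0,0,-0.66,0,0,0,0]}}

```text
time_s: 35.85
tool_pos: [601.6, -99.5, 125.9]
eef_rot: [0.004, 0.998, 0.063, -0.001]
force: [0.2, -0.9, -1.1]
grip_width: 0.598
finger_force: 0.0
```

Run:
```python
from h import *
st=robot.get_state(); print(st["tool_pos"],st["eef_rot"])
brief(zone=lambda c:c[1]<50); look("top","t6.png",(60,160,260,340),4)
```

```text
[601.61313012 -99.50549647 125.90562575] [ 4.33666507e-03  9.97982332e-01  6.33416526e-02 -5.40945862e-04]
cart [ 461.3 -130.5] ang 2.3 L 99 W 49
   label edges [-4.] mid -4.0
```

View pics/t6.png

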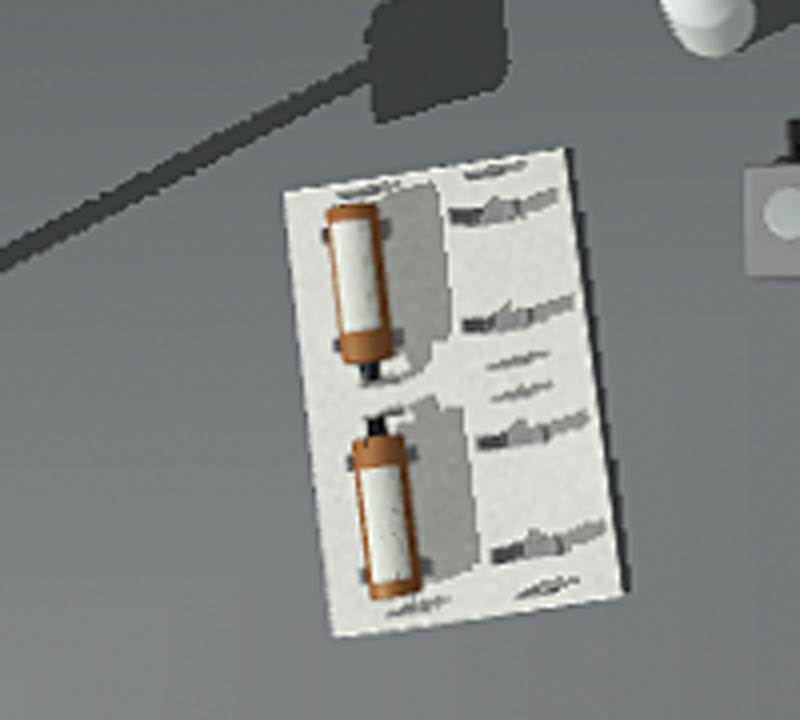

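Run:
```python
from h import *
t=look("top","t7.png",(280,160,480,330),4)
```

```text
(no output)
```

View pics/t7.png

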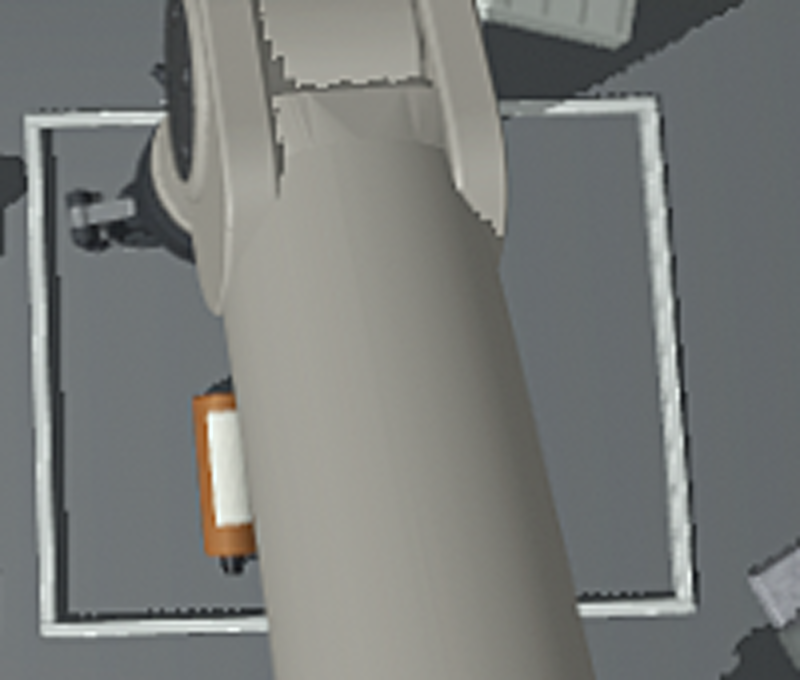

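Run:
```python
from h import *
s=look("side"); carts(s,pr=False,zone=lambda c:c[1]<50)
carts(dict(np.load("side0.npz")),pr=False,zone=lambda c:c[1]<50)
```

```text
cart [ 1092.3 -2347.7] ang 17.7 L 336 W 289
cart [  169.5 -2679.2] ang 2.3 L 1071 W 891
cart [ 964.7 -353.4] ang 88.7 L 461 W 111
cart [ 605.9 -255.6] ang 9.2 L 99 W 65
cart [ 464.7 -123. ] ang 2.0 L 101 W 57
cart [ 1187.1 -2307.8] ang 19.9 L 552 W 286
cart [  293.5 -2614.4] ang 3.5 L 832 W 754
cart [ -288.2 -2692.8] ang 79.2 L 911 W 53
cart [ 964.1 -348.1] ang 89.1 L 471 W 108
cart [ 610.1 -282.6] ang 7.3 L 101 W 63
cart [ 452.4 -284.8] ang 1.3 L 100 W 61
cart [ 622.1 -100. ] ang 10.6 L 119 W 55
cart [462.9 -97.1] ang 2.4 L 101 W 52
```

>>> {"name": "play_rows", "arguments": {"targets": [0.007,-0.15,0,0,0,0.009,0.007,-0.32,-0.04,0,0,0.009,0.007,-0.5,-0.1,0,0,0.009,0.007,-0.6,-0.12,0,0,0.009,0.007,-0.63,-0.12,0,0,0.009,0.007,-0.63,-0.12,0,0,0.009,0.007,-0.63,-0.12,0,0,0.009]}}

```text
time_s: 36.75
tool_pos: [605.7, -240.3, 96.7]
eef_rot: [-0.001, 0.997, 0.078, 0.001]
force: [-0.3, -0.4, 1.0]
grip_width: 0.603
finger_force: 0.0
```

>>> {"name": "play_rows", "arguments": {"targets": [0,0,-0.1,0,0,0,0,0,-0.2,0,0,0,0,0,-0.28,0,0,0,0,0,-0.32,0,0,0,0,0,-0.342,0,0,0,0,0,-0.342,0,0,0,0,0,-0.342,0,0,0]}}

```text
time_s: 37.45
tool_pos: [608.3, -251.4, 16.4]
eef_rot: [0.007, 0.997, 0.075, 0.005]
force: [0.6, -6.3, 7.9]
grip_width: 0.599
finger_force: 3.5
```

>>> {"name": "play_rows", "arguments": {"targets": [0,0,0.1,0,0,0,0,0,0.25,0,0,0,0,0,0.4,0,0,0,0,0.2,0.5,0,0,0,-0.2,0.4,0.5,0,0,0,-0.4,0.6,0.5,0,0,0,-0.6,0.8,0.5,0,0,0,-0.65,1,0.5,0,0,0]}}

```text
time_s: 38.25
tool_pos: [472.2, -45.2, 135.9]
eef_rot: [0.0, 0.997, 0.077, 0.0]
force: [0.9, 0.5, 0.7]
grip_width: 0.599
finger_force: 0.0
```

>>> {"name": "play_rows", "arguments": {"targets": [0,0.15,0,0,0,0,0,0.3,0,0,0,0,0,0.35,0,0,0,0,0,0.35,0,0,0,0,0,0.35,0,0,0,0]}}

```text
time_s: 38.75
tool_pos: [474.5, 38.7, 135.4]
eef_rot: [0.001, 0.997, 0.076, 0.0]
force: [-0.1, 0.6, -0.6]
grip_width: 0.602
finger_force: 0.0
```

Run:
```python
from h import *
brief(zone=lambda c:c[1]<50); st=robot.get_state(); print(st["tool_pos"],st["eef_rot"],st["joint_pos"])
look("top","t8.png",(280,160,480,330),4)
```

```text
cart [ 599.1 -225.2] ang 10.0 L 98 W 32
cart [ 461.4 -122. ] ang 2.3 L 97 W 32
   label edges [36.] mid 36.0
   label edges [-41.  40.] mid -0.5
[474.64503819  37.5372019  135.24182649] [ 6.17083168e-04  9.97196910e-01  7.48193903e-02 -1.78294853e-05] [ 0.27907096  0.27859746 -0.47414694  1.8369342   0.14582746  1.06019399
 -1.67197909]
```

View pics/t8.png

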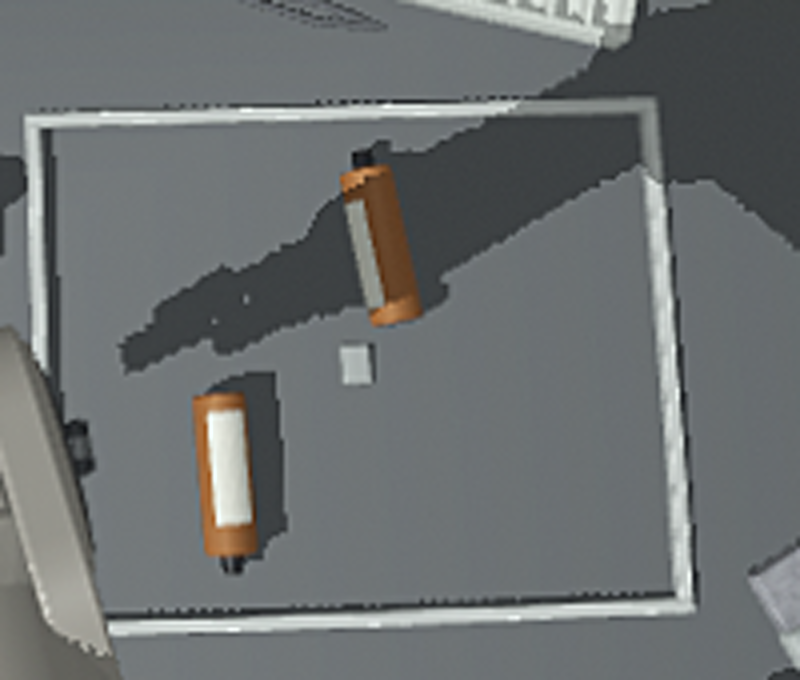

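>>> {"name": "play_rows", "arguments": {"targets": [0.09,-0.15,0,0,0,0.023,0.18,-0.3,0,0,0,0.023,0.27,-0.45,0,0,0,0.023,0.37,-0.6,0,0,0,0.023,0.45,-0.75,0,0,0,0.023,0.498,-0.9,0,0,0,0.023,0.498,-0.9,0,0,0,0.023]}}

```text
time_s: 39.55
tool_pos: [598.3, -198.4, 133.8]
eef_rot: [0.003, 0.997, 0.08, -0.001]
force: [-0.0, -0.9, -0.1]
grip_width: 0.599
finger_force: 0.0
```

>>> {"name": "play_rows", "arguments": {"targets": [0,-0.1,-0.05,0,0,0,0,-0.154,-0.1,0,0,0,0,-0.154,-0.15,0,0,0,0,-0.154,-0.15,0,0,0,0,-0.154,-0.15,0,0,0,0,-0.154,-0.15,0,0,0]}}

```text
time_s: 40.15
tool_pos: [599.9, -223.1, 98.4]
eef_rot: [-0.0, 0.996, 0.088, 0.001]
force: [-0.5, -0.0, -0.0]
grip_width: 0.601
finger_force: 0.0
```

Descend, with a 3 mm correction, then narrow the cage.

>>> {"name": "play_rows", "arguments": {"targets": [0,-0.012,-0.1,0,0,0,0,-0.012,-0.2,0,0,0,0,-0.012,-0.28,0,0,0,0,-0.012,-0.32,0,0,0,0,-0.012,-0.35,0,0,0,0,-0.012,-0.35,0,0,0,0,-0.012,-0.35,0,0,0]}}

```text
time_s: 40.85
tool_pos: [600.1, -227.8, 11.3]
eef_rot: [0.0, 0.996, 0.087, 0.001]
force: [0.1, 0.5, 0.1]
grip_width: 0.599
finger_force: 0.0
```

>>> {"name": "play_rows", "arguments": {"targets": [0,0,0,0,0,0,0,0,0,0,0,0,0,0,0,0,0,0], "claw": -0.1}}

```text
time_s: 41.15
tool_pos: [599.5, -228.0, 10.8]
eef_rot: [0.0, 0.996, 0.087, 0.0]
force: [0.5, -0.6, -0.3]
grip_width: 0.445
finger_force: 0.0
```

>>> {"name": "play_rows", "arguments": {"targets": [0.002,-0.01,0,0,0,0,0.004,-0.022,0,0,0,0,0.006,-0.034,0,0,0,0,0.008,-0.046,0,0,0,0,0.01,-0.058,0,0,0,0,0.012,-0.07,0,0,0,0,0.0135,-0.078,0,0,0,0,0.0135,-0.078,0,0,0,0]}}

```text
time_s: 41.95
tool_pos: [602.4, -248.0, 10.1]
eef_rot: [0.0, 0.996, 0.087, -0.0]
force: [0.0, -1.0, -0.2]
grip_width: 0.445
finger_force: 0.0
```

>>> {"name": "play_rows", "arguments": {"targets": [0,0,0,0,0,0,0,0,0,0,0,0,0,0,0,0,0,0,0,0,0,0,0,0,0,0,0,0,0,0], "claw": -1}}

```text
time_s: 42.45
tool_pos: [602.6, -247.2, 10.3]
eef_rot: [0.0, 0.996, 0.087, 0.0]
force: [0.0, 1.1, 1.1]
grip_width: 0.362
finger_force: 39.6
```

```bash
sed -i 's/def profile(i,c,a,z=19,step=6):/def profile(i,c,a,z=19,step=6,S=np.linspace(-25,25,26)):/; s/np.outer(np.linspace(-25,25,26),ax)/np.outer(S,ax)/; s/-P\[13\]/-P[len(S)\/\/2]/' h.py
python3 - <<'E'
from h import *
s=look("side","s9.png",(250,120,420,220),4); st=robot.get_state(); print(st["tool_pos"],st["eef_rot"])
c=st["tool_pos"][:2]; a=2*np.arcsin(st["eef_rot"][2])
for S in(np.linspace(-30,-18,7),np.linspace(18,28,7)):
  print({k:v[0] for k,v in profile(s,c+[2.5,0.5],a,19,6,S).items()})
E
```

```text
[ 602.7021479  -247.18208241   10.38125859] [2.14133937e-05 9.96182291e-01 8.72971774e-02 2.14977538e-04]
{-18: 156, -12: 166, -6: 180, 0: 196, 6: 214, 12: 224, 18: 235, 24: 240, 30: 242, 36: 235, 42: 219, 48: 175, 54: 131, 60: 91, 66: 71, 72: 60, 78: 55, 84: 51, 90: 48, 96: 46, 102: 43, 108: 41, 114: 39, 120: 39, 126: 42, 132: 45, 138: 46}
{-18: 83, -12: 90, -6: 98, 0: 105, 6: 112, 12: 127, 18: 138, 24: 150, 30: 160, 36: 163, 42: 154, 48: 130, 54: 100, 60: 75, 66: 66, 72: 58, 78: 53, 84: 48, 90: 46, 96: 43, 102: 40, 108: 39, 114: 38, 120: 41, 126: 43, 132: 46, 138: 48}
```

View pics/s9.png

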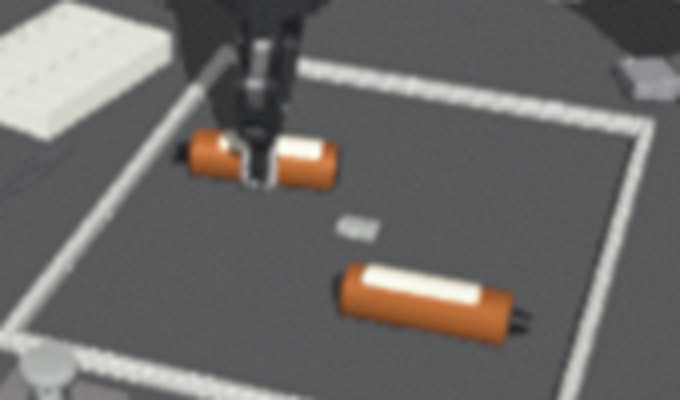

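>>> {"name": "play_rows", "arguments": {"targets": [0,0,0.04,0,0,0,0,0,0.12,0,0,0,0,0,0.22,0,0,0,0,0,0.32,0,0,0,0,0,0.42,0,0,0,0,0,0.42,0,0,0]}}

```text
time_s: 43.1
tool_pos: [605.5, -248.0, 120.2]
eef_rot: [0.002, 0.996, 0.087, 0.004]
force: [0.4, 0.4, -0.9]
grip_width: 0.362
finger_force: 39.6
```

>>> {"name": "play_rows", "arguments": {"targets": [0,0.12,0,0.02,0.002,-0.01,0,0.26,0,0.05,0.006,-0.03,0,0.4,0,0.1,0.012,-0.051,0,0.54,0,0.1,0.012,-0.051,0,0.68,0,0.1,0.012,-0.051,0,0.82,0,0.1,0.012,-0.051,0,0.96,0,0.1,0.012,-0.051]}}

```text
time_s: 43.8
tool_pos: [601.4, -6.0, 114.1]
eef_rot: [-0.053, 0.997, 0.06, -0.003]
force: [0.8, 0.5, -0.4]
grip_width: 0.356
finger_force: 39.7
```

>>> {"name": "play_rows", "arguments": {"targets": [0,0.12,0,0,0,0,-0.01,0.26,0,0,0,0,-0.02,0.4,0,0,0,0,-0.026,0.54,0,0,0,0,-0.026,0.68,0,0,0,0,-0.026,0.82,0,0,0,0,-0.026,0.95,0,0,0,0]}}

```text
time_s: 44.5
tool_pos: [594.8, 231.6, 114.1]
eef_rot: [-0.052, 0.997, 0.061, -0.003]
force: [0.9, 0.6, -0.8]
grip_width: 0.358
finger_force: 39.7
```

>>> {"name": "play_rows", "arguments": {"targets": [0,0.04,-0.05,0,0,0,0,0.071,-0.1,0,0,0,0,0.071,-0.15,0,0,0,0,0.071,-0.15,0,0,0,0,0.071,-0.15,0,0,0]}}

```text
time_s: 45.0
tool_pos: [596.2, 245.1, 76.4]
eef_rot: [-0.052, 0.997, 0.059, -0.003]
force: [1.0, -1.0, -0.4]
grip_width: 0.356
finger_force: 39.7
```

>>> {"name": "play_rows", "arguments": {"targets": [0,0.012,-0.05,0,0,0,0,0.012,-0.1,0,0,0,0,0.012,-0.1,0,0,0,0,0.012,-0.1,0,0,0]}}

```text
time_s: 45.4
tool_pos: [595.5, 250.6, 51.8]
eef_rot: [-0.052, 0.997, 0.06, -0.002]
force: [-0.1, -0.7, -0.4]
grip_width: 0.36
finger_force: 39.7
```

>>> {"name": "play_rows", "arguments": {"targets": [0.002,-0.006,-0.03,0,0,0,0.002,-0.006,-0.07,0,0,0,0.002,-0.006,-0.1,0,0,0,0.002,-0.006,-0.105,0,0,0,0.002,-0.006,-0.105,0,0,0]}}

```text
time_s: 45.9
tool_pos: [596.0, 248.9, 25.7]
eef_rot: [-0.052, 0.997, 0.06, -0.002]
force: [-0.6, -1.5, -0.7]
grip_width: 0.361
finger_force: 39.7
```

>>> {"name": "play_rows", "arguments": {"targets": [0,0,0,0,0,0,0,0,0,0,0,0,0,0,0,0,0,0,0,0,0.06,0,0,0,0,0,0.2,0,0,0,0,0,0.35,0,0,0,0,0,0.4,0,0,0], "claw": 0.2}}

```text
time_s: 46.6
tool_pos: [599.3, 251.4, 132.9]
eef_rot: [-0.055, 0.997, 0.061, 0.003]
force: [1.0, -0.0, 1.0]
grip_width: 0.601
finger_force: 0.0
```

>>> {"name": "play_rows", "arguments": {"targets": [-0.07,-0.17,0,-0.05,-0.006,-0.04,-0.15,-0.35,0,-0.1,-0.012,-0.077,-0.23,-0.53,0,-0.1,-0.012,-0.077,-0.31,-0.7,0,-0.1,-0.012,-0.077,-0.39,-0.85,0,-0.1,-0.012,-0.077,-0.45,-1,0,-0.1,-0.012,-0.077]}}

```text
time_s: 47.2
tool_pos: [482.4, -2.0, 126.9]
eef_rot: [0.0, 1.0, 0.02, 0.004]
force: [0.3, -0.6, 0.0]
grip_width: 0.602
finger_force: 0.0
```

>>> {"name": "play_rows", "arguments": {"targets": [-0.03,-0.15,0,0,0,0,-0.06,-0.3,-0.04,0,0,0,-0.088,-0.44,-0.1,0,0,0,-0.088,-0.487,-0.12,0,0,0,-0.088,-0.487,-0.12,0,0,0,-0.088,-0.487,-0.12,0,0,0]}}

```text
time_s: 47.8
tool_pos: [462.8, -120.5, 96.9]
eef_rot: [-0.001, 1.0, 0.021, 0.004]
force: [-0.3, 1.1, 0.5]
grip_width: 0.605
finger_force: 0.0
```

Run:
```python
from h import *
st=robot.get_state(); print(st["tool_pos"],st["eef_rot"])
s=look("side"); carts(s,pr=False,zone=lambda c:(c[1]<50)&(c[1]>-300)&(c[0]<700))
look("top","t10.png",(60,160,260,340),3)
```

```text
[ 462.79985654 -120.52678626   96.93411811] [-7.37780096e-04  9.99765396e-01  2.12572250e-02  4.09132408e-03]
cart [ 464.6 -123. ] ang 2.0 L 100 W 57
```

View pics/t10.png

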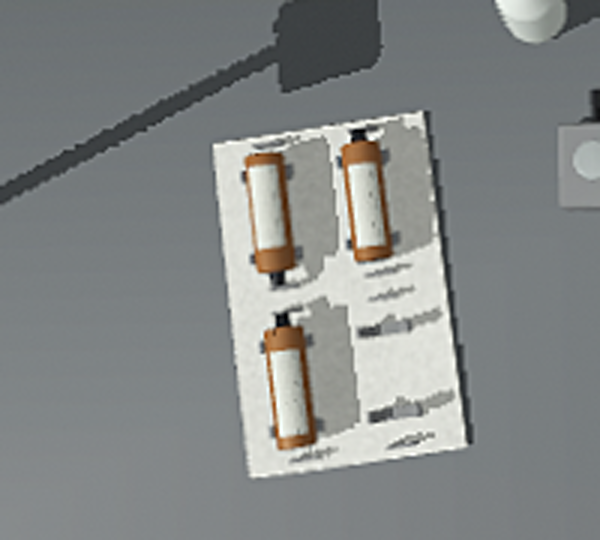

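>>> {"name": "play_rows", "arguments": {"targets": [-0.005,-0.009,-0.1,0,0,0,-0.005,-0.009,-0.2,0,0,0,-0.005,-0.009,-0.28,0,0,0,-0.005,-0.009,-0.32,0,0,0,-0.005,-0.009,-0.346,0,0,0,-0.005,-0.009,-0.346,0,0,0,-0.005,-0.009,-0.346,0,0,0]}}

```text
time_s: 48.6
tool_pos: [461.7, -124.4, 10.7]
eef_rot: [0.0, 1.0, 0.021, 0.004]
force: [0.4, 0.2, -0.4]
grip_width: 0.598
finger_force: 0.0
```

>>> {"name": "play_rows", "arguments": {"targets": [0,0.007,0,0,0,0,0,0.007,0,0,0,0]}}

```text
time_s: 48.8
tool_pos: [461.5, -122.6, 10.7]
eef_rot: [0.0, 1.0, 0.021, 0.004]
force: [0.1, 0.1, 0.6]
grip_width: 0.603
finger_force: 0.0
```

>>> {"name": "play_rows", "arguments": {"targets": [0,0,0,0,0,0,0,0,0,0,0,0,0,0,0,0,0,0,0,0,0,0,0,0,0,0,0,0,0,0,0,0,0,0,0,0], "claw": -1}}

```text
time_s: 49.4
tool_pos: [461.1, -123.0, 10.5]
eef_rot: [0.0, 1.0, 0.02, 0.004]
force: [-0.1, 0.7, 5.9]
grip_width: 0.357
finger_force: 39.4
```

>>> {"name": "play_rows", "arguments": {"targets": [0,0,0.04,0,0,0,0,0,0.12,0,0,0,0,0,0.22,0,0,0,0,0,0.32,0,0,0,0,0,0.42,0,0,0,0,0,0.42,0,0,0]}}

```text
time_s: 50.0
tool_pos: [463.6, -123.4, 118.6]
eef_rot: [0.001, 1.0, 0.02, 0.007]
force: [0.8, -0.7, -0.3]
grip_width: 0.359
finger_force: 39.8
```

>>> {"name": "play_rows", "arguments": {"targets": [0,0.12,0,0,0,0.02,0,0.26,0,0,0,0.05,0,0.4,0,0,0,0.076,-0.01,0.54,0,0,0,0.076,-0.016,0.68,0,0,0,0.076,-0.016,0.82,0,0,0,0.076,-0.016,0.96,0,0,0,0.076]}}

```text
time_s: 50.7
tool_pos: [455.7, 118.2, 114.1]
eef_rot: [-0.0, 0.998, 0.06, 0.003]
force: [-0.5, 0.6, -1.2]
grip_width: 0.359
finger_force: 39.8
```

>>> {"name": "play_rows", "arguments": {"targets": [0,0.12,0,0,0,0,0,0.26,0,0,0,0,0,0.4,-0.05,0,0,0,0,0.456,-0.1,0,0,0,0,0.456,-0.15,0,0,0,0,0.456,-0.15,0,0,0,0,0.456,-0.15,0,0,0]}}

```text
time_s: 51.4
tool_pos: [456.6, 228.8, 76.6]
eef_rot: [0.001, 0.998, 0.059, 0.003]
force: [0.4, -0.9, -0.2]
grip_width: 0.358
finger_force: 39.9
```

>>> {"name": "play_rows", "arguments": {"targets": [0.002,0.008,-0.05,0,0,0,0.002,0.008,-0.1,0,0,0,0.002,0.008,-0.1,0,0,0,0.002,0.008,-0.1,0,0,0]}}

```text
time_s: 51.8
tool_pos: [456.8, 232.6, 51.8]
eef_rot: [0.0, 0.998, 0.06, 0.003]
force: [0.9, -0.1, -0.3]
grip_width: 0.362
finger_force: 39.9
```

>>> {"name": "play_rows", "arguments": {"targets": [0,-0.006,-0.03,0,0,0,0,-0.006,-0.07,0,0,0,0,-0.006,-0.1,0,0,0,0,-0.006,-0.105,0,0,0,0,-0.006,-0.105,0,0,0]}}

```text
time_s: 52.3
tool_pos: [456.9, 230.9, 25.6]
eef_rot: [0.0, 0.998, 0.06, 0.003]
force: [-0.2, -1.8, -0.9]
grip_width: 0.358
finger_force: 39.8
```

>>> {"name": "play_rows", "arguments": {"targets": [0,0,0,0,0,0,0,0,0,0,0,0,0,0,0,0,0,0,0,0,0.06,0,0,0,0,0,0.2,0,0,0,0,0,0.35,0,0,0,0,0,0.4,0,0,0], "claw": 0.2}}

```text
time_s: 53.0
tool_pos: [459.5, 233.7, 130.3]
eef_rot: [-0.002, 0.998, 0.06, 0.007]
force: [1.1, 0.8, 1.2]
grip_width: 0.602
finger_force: 0.0
```

>>> {"name": "play_rows", "arguments": {"targets": [0,-0.17,0.05,0,0,0,0,-0.35,0.1,0,0,0,0.05,-0.53,0.1,0,0,0,0.05,-0.7,0.1,0,0,0,0.05,-0.8,0.1,0,0,0,0.05,-0.8,0.1,0,0,0], "claw": -1}}

```text
time_s: 53.6
tool_pos: [469.5, 26.1, 150.6]
eef_rot: [0.001, 0.998, 0.056, 0.003]
force: [0.3, -0.7, -0.4]
grip_width: -0.003
finger_force: 0.0
```

Run:
```python
from h import *
st=robot.get_state(); print(st["tool_pos"],st["eef_rot"])
t=look("top","t11.png",(110,180,290,330),4)
bays=[[586.4,327.5],[596,248.1],[447.4,310.5],[457,231.1]]
m=amber(t)
h=cv2.cvtColor(t["color"],cv2.COLOR_RGB2HSV)
n,l,s,ce=cv2.connectedComponentsWithStats(cv2.morphologyEx(m,cv2.MORPH_CLOSE,np.ones((19,19),np.uint8)))
for k in range(1,n):
    c=plane(t,[ce[k]],33)[0]
    if s[k,4]>60 and c[1]>100:
        c,L,W,a=rect(t,(l==k)&(cv2.dilate(m,np.ones((3,3)))>0),33); print(c.round(1),round(L),round(W),round(a,1))
for b in bays:
    p=profile(t,b,np.radians(6.94),33,4); print(b,{k:v[0] for k,v in p.items() if -70<k<80})
d0=dict(np.load("top0.npz")); print("head",plane(d0,[[255.8,213]],63))
g=cv2.cvtColor(d0["color"],cv2.COLOR_RGB2GRAY)[195:235,240:275]
print(cv2.HoughCircles(cv2.resize(g,None,fx=6,fy=6,interpolation=cv2.INTER_CUBIC),cv2.HOUGH_GRADIENT,1,100,param1=80,param2=15,minRadius=30,maxRadius=55))
```

```text
[469.46612899  26.0672162  150.56922493] [0.00125828 0.99844112 0.05572721 0.00286743]
[523.  279.8] 240 112 7.2
[586.4, 327.5] {-66: 23, -62: 34, -58: 54, -54: 78, -50: 106, -46: 128, -42: 145, -38: 158, -34: 161, -30: 169, -26: 176, -22: 182, -18: 190, -14: 195, -10: 200, -6: 204, -2: 209, 2: 213, 6: 217, 10: 221, 14: 225, 18: 230, 22: 233, 26: 223, 30: 201, 34: 174, 38: 148, 42: 137, 46: 137, 50: 136, 54: 138, 58: 149, 62: 158}
[596, 248.1] {-66: 27, -62: 39, -58: 63, -54: 92, -50: 118, -46: 139, -42: 150, -38: 157, -34: 163, -30: 169, -26: 174, -22: 181, -18: 188, -14: 195, -10: 199, -6: 204, -2: 209, 2: 213, 6: 217, 10: 221, 14: 226, 18: 233, 22: 235, 26: 217, 30: 188, 34: 146, 38: 102, 42: 72, 46: 61, 50: 77, 54: 94, 58: 119, 62: 134, 66: 147}
[447.4, 310.5] {-66: 32, -62: 50, -58: 78, -54: 107, -50: 129, -46: 142, -42: 150, -38: 158, -34: 165, -30: 172, -26: 179, -22: 184, -18: 192, -14: 197, -10: 201, -6: 206, -2: 211, 2: 214, 6: 219, 10: 224, 14: 229, 18: 235, 22: 228, 26: 201, 30: 169, 34: 123, 38: 92, 42: 76, 46: 89, 50: 112, 54: 136, 58: 154, 62: 166}
[457, 231.1] {-66: 39, -62: 63, -58: 87, -54: 117, -50: 144, -46: 150, -42: 153, -38: 157, -34: 164, -30: 171, -26: 176, -22: 183, -18: 192, -14: 197, -10: 201, -6: 206, -2: 211, 2: 215, 6: 219, 10: 224, 14: 229, 18: 234, 22: 228, 26: 189, 30: 146, 34: 102, 38: 73, 42: 65, 46: 84, 50: 107, 54: 132, 58: 154, 62: 171, 66: 179}
head [[619.46406551  65.68749074]]
[[[108.5 111.5  37.7]]]
```

View pics/t11.png

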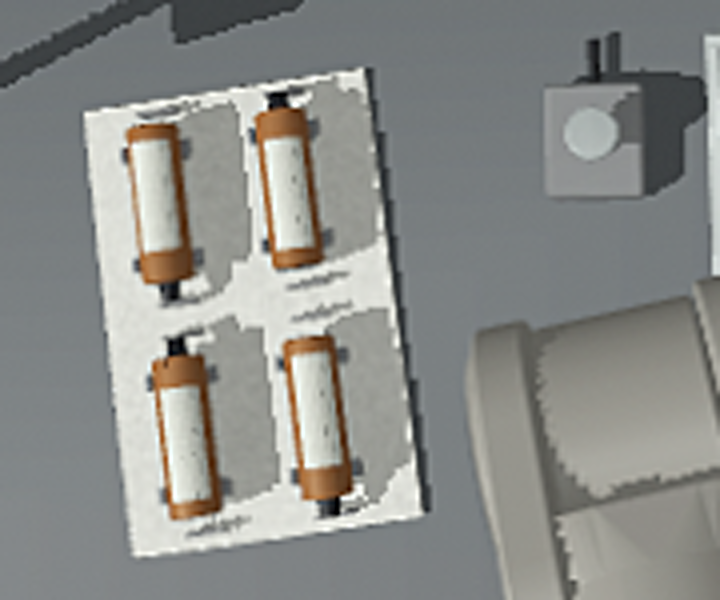

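>>> {"name": "play_rows", "arguments": {"targets": [0.15,0.03,0,0,0,0,0.3,0.06,0,0,0,0,0.45,0.1,-0.05,0,0,0,0.57,0.13,-0.15,0,0,0,0.6,0.13,-0.18,0,0,0,0.6,0.13,-0.18,0,0,0,0.6,0.13,-0.18,0,0,0]}}

```text
time_s: 54.35
tool_pos: [618.8, 65.2, 106.3]
eef_rot: [-0.0, 0.998, 0.061, 0.003]
force: [-0.2, 0.7, -0.2]
grip_width: 0.001
finger_force: 0.0
```

>>> {"name": "play_rows", "arguments": {"targets": [0,0,0,0,0,0,0,0,0,0,0,0]}}

```text
time_s: 54.55
tool_pos: [619.6, 64.2, 107.7]
eef_rot: [-0.0, 0.998, 0.06, 0.004]
force: [-0.7, 0.2, 1.0]
grip_width: -0.001
finger_force: 0.0
```

>>> {"name": "play_rows", "arguments": {"targets": [-0.002,-0.01,-0.06,0,0,0,-0.002,-0.01,-0.12,0,0,0,-0.002,-0.01,-0.16,0,0,0,-0.002,-0.01,-0.18,0,0,0,-0.002,-0.01,-0.2,0,0,0,-0.002,-0.01,-0.215,0,0,0,-0.002,-0.01,-0.22,0,0,0,-0.002,-0.01,-0.22,0,0,0]}}

```text
time_s: 55.35
tool_pos: [618.2, 61.3, 51.5]
eef_rot: [0.0, 0.998, 0.06, 0.002]
force: [-5.5, -1.2, 6.1]
grip_width: -0.002
finger_force: 3.1
```

>>> {"name": "play_rows", "arguments": {"targets": [0,0,-0.01,0,0,0,0,0,-0.016,0,0,0,0,0,-0.016,0,0,0,0,0,-0.016,0,0,0]}}

```text
time_s: 55.75
tool_pos: [618.6, 61.4, 51.0]
eef_rot: [0.001, 0.998, 0.06, 0.003]
force: [-10.2, -3.0, 19.4]
grip_width: 0.005
finger_force: 10.0
```

>>> {"name": "play_rows", "arguments": {"targets": [0,0,0,0,0,0,0,0,0,0,0,0]}}

```text
time_s: 55.95
tool_pos: [618.6, 61.4, 51.1]
eef_rot: [0.001, 0.998, 0.06, 0.003]
force: [-9.1, -2.7, 19.2]
grip_width: -0.0
finger_force: 9.9
```

>>> {"name": "play_rows", "arguments": {"targets": [0,0,0.03,0,0,0,0,0,0.08,0,0,0,0,0,0.2,0,0,0,0,0,0.35,0,0,0,0,0,0.4,0,0,0,0,0,0.4,0,0,0]}}

```text
time_s: 56.55
tool_pos: [621.7, 62.6, 150.2]
eef_rot: [-0.001, 0.998, 0.06, 0.007]
force: [-0.1, -0.5, -1.1]
grip_width: -0.0
finger_force: 0.0
```

>>> {"name": "play_rows", "arguments": {"targets": [-0.15,-0.15,0,0,0,0,-0.3,-0.3,0,0,0,0,-0.4,-0.4,0,0,0,0,-0.4,-0.4,0,0,0,0,-0.4,-0.4,0,0,0,0,-0.4,-0.4,0,0,0,0]}}

```text
time_s: 57.15
tool_pos: [519.7, -36.9, 146.5]
eef_rot: [-0.001, 0.998, 0.061, 0.003]
force: [0.2, 0.5, -0.1]
grip_width: 0.0
finger_force: 0.0
```

Run:
```python
from h import *
t=look("top","t12.png",(110,180,290,330),4)
p=[profile(t,b,np.radians(6.94),33,4) for b in [[586.4,327.5],[596,248.1],[447.4,310.5],[457,231.1]]]
for q in p: print({k:v[0] for k,v in q.items() if k in(-58,-50,-2,22,30,38)})
```

```text
{-58: 53, -50: 105, -2: 207, 22: 232, 30: 199, 38: 146}
{-58: 62, -50: 117, -2: 207, 22: 233, 30: 186, 38: 101}
{-58: 77, -50: 128, -2: 209, 22: 226, 30: 168, 38: 91}
{-58: 87, -50: 142, -2: 209, 22: 226, 30: 144, 38: 72}
```

View pics/t12.png

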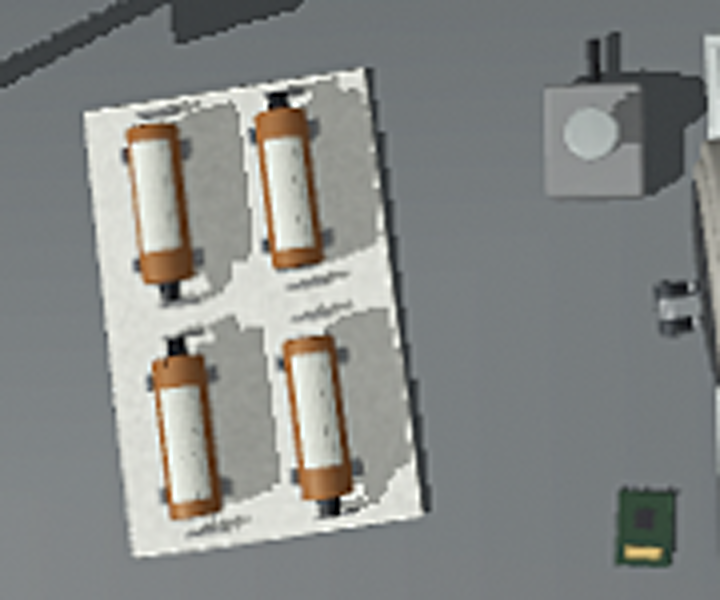

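All four cartridges are seated label-up at crop positions (160,205), (290,190), (187,435) and (318,415). The plunger head at (590,133) is back up and the arm is clear.

```bash
python3 -c "
from cell import robot
print(robot.hand_in())"
```

```text
the job is handed in; nothing more can be done
None
```

The job is handed in, with no verdict returned: all four cartridges lie in their own bays label-up, the plunger was pressed to its stop and is back up, and the bottle was left alone; one cartridge was bumped and rolled on the mat mid-run, so I rolled it back label-up before racking it.

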